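# Charge the parts washer from a covered scoop

### The job

Slide the scoop's lid open, put all the loose steel spacers from the bench into the scoop and slide the lid shut again; then carry the scoop with the fingers pinching the lid shut and stand it, still shut, upright on the drain shelf of the parts washer. Slide the lid open there, take the scoop by its fixed post and tip all the spacers out of its mouth into the washer's tank. Finally stand the scoop upright back on its rubber mat with the lid fully shut, and put the cover on the tank and press it down until its seal is fully squeezed home; do not knock the oil bottle over.

Things in the scene. Friction and masses are not known exactly. Their poses are not given: they have to be found in the camera images.
- scoop_grip (a point): Point on the fixed upright post of the sheet-metal scoop (0.32 kg). Post 12 (x) x 18 (y) mm, 56 to 106 mm above the scoop's underside, on a bridge bar (12 x 64 mm) across the scoop's middle. This point: 82 mm above the underside, midway along and across the scoop. Axes: x from mouth to rear wall, z up. The scoop starts on the mat, mouth roughly towards the robot.
- scoop_mouth (a point): Front edge of the scoop's floor, at the mouth (65 mm mouthwards of the post, 79 mm below scoop_grip). The scoop is a trough 134 (x) x 62 (y) x 45 mm high, walls and floor 3 mm; rear wall at +x, no wall at the mouth, open on top. Inside: 131 mm long, +-28 mm across. Axes as the scoop's.
- scoop_lid (a joint): How far the lid is slid open, m: 0 shut, 0.065 fully open. A 3 mm plate on the trough with a front flap that closes the mouth. Slides loosely (0.4 N) along the scoop's -x: opening moves it mouthwards, opens the mouth and uncovers as much of the trough from the rear wall forwards (up to the bridge). Runs open by itself if the mouth is lowered steeply. Starts 5 to 30 mm open; 0.11 kg.
- lid_tab (a point): Centre of the lid's black upright tab, 10 (x) x 34 (y) mm, 49 to 105 mm above the scoop's underside, point 82 mm above it. With the lid shut the tab stands 2 mm mouthwards of the post: closing along scoop x on both (24 mm) holds the lid shut; closing along y on the tab (wider than the post) drags the lid. Fully open, 67 mm are free between tab and post. Axes as the scoop's.
- mat: Black rubber mat, fixed, 200 (x) x 100 (y) x 3 mm; origin at the centre of its underside. The scoop's home.
- tank_in (a point): Centre of the inner floor (6 mm above the bench) of the fixed parts washer's open square blue tank: 176 mm outside, walls 6 mm, rim 90 mm above the bench, 164 mm inside. A black rubber seal frame 10 mm wide lies on the rim (158 mm square clear inside it), its top 96 mm above the bench before it is squeezed. Axes along the tank's sides, z up.
- shelf_top (a point): Centre of the top face of the washer's drain shelf, a plain steel plate 190 (x) x 140 (y) mm, 50 mm above the bench, beside the tank at its +y side (160 mm from the tank's centre); axes as the tank's.
- seal (a joint): How far the tank's rubber seal is squeezed down, m: 0 proud (6 mm above the rim), 0.005 fully squeezed. It resists with about 10 N, travels straight down and stays where it was pressed; the cover's own weight (3.5 N) does not squeeze it.
- cover_grip (a point): Point in the black fin handle (50 (x) x 14 (y) mm, 40 mm high) of the tank's loose steel cover, 0.36 kg: plate 184 x 184 x 4 mm with a locating plug 150 x 150 x 10 mm below that goes inside the seal. Point 36 mm above the plug's underside, 18 mm below the fin's top. Starts on the bench, plug down. On the tank, any of four ways round, the plate lies on the seal.
- spacer1_mid (a point): A turned steel spacer: plain upright cylinder 22 mm diameter, 18 mm tall, with a dark bore, about 48 g; lies flat on the bench at the start. This point is its centre. Two to four spacers are present (the others are absent, None).
- spacer2_mid (a point): A turned steel spacer: plain upright cylinder 22 mm diameter, 18 mm tall, with a dark bore, about 48 g; lies flat on the bench at the start. This point is its centre. Two to four spacers are present (the others are absent, None).
- spacer3_mid (a point): A turned steel spacer: plain upright cylinder 22 mm diameter, 18 mm tall, with a dark bore, about 48 g; lies flat on the bench at the start. This point is its centre. Two to four spacers are present (the others are absent, None).
- spacer4_mid (a point): A turned steel spacer: plain upright cylinder 22 mm diameter, 18 mm tall, with a dark bore, about 48 g; lies flat on the bench at the start. This point is its centre. Two to four spacers are present (the others are absent, None).
- oil: Oil bottle, bystander, 60 mm diameter, 170 mm tall, origin at the centre of its underside; must stay standing.

How it is judged:
By the outcome, as a careful person would: the job done as asked, in the order asked, and still so for the second after the job is handed in, with the robot touching nothing.
Of spacer1, spacer2, spacer3, spacer4 only 2 to 4 are there at a start; the rules pass over those that are not, and their reading is None.
At some moment in a run one of scoop, cover may be knocked a few centimetres aside while the robot is not near it.
It also fails if it takes over 210 s, if anything falls off the work surface, if the arm or the gripper's body presses on something with over 40 N, if the wrist force passes 120 N, or if a joint passes its speed limit or range.

### The arm

A 7-joint arm with a two-finger parallel gripper is mounted at the origin on the work surface. World frame = base frame: x ahead of the robot, y to its left, z up, the work surface at z = 0. Lengths are in m, angles in rad, forces in N, time in s.
With the tool pointing down it reaches from about 0.35 to 0.9 m from the base axis. Payload 19.9 kg.
Tool frame: the origin (TCP) lies between the finger pads; the fingertips stand 19 mm ahead of it and the grasp point (between the pads) is the TCP; z points along the fingers, y is the direction in which the jaws open and shut (so a half turn about z gives the same grasp; the last joint's range is limited). The gripper opens to 94 mm and grips with 3 to 60 N. Pads are 16 mm wide; open, the fingers measure 119 mm over their backs; the gripper's body (75 mm by 177 mm) begins 78 mm behind the grasp point.
Start: joints at [-1.292, 0.417, -0.01, 1.614, 0.005, 1.111, -0.053], TCP at [0.197, 0.593, 0.224] pointing down, gripper open.
Joint ranges: [-2.81, 2.81], [-0.39, 2.02], [-1.27, 1.25], [0.06, 2.57], [-1.19, 4.33], [0.19, 2], [-2.82, 2.82]. Speed limits (rad/s): [1.89, 1.89, 2.39, 2.39, 3.01, 3.01, 3.01].

### API

Orientations are given as a 3x3 rotation matrix whose columns are the frame's x, y, z axes.
In Python, from rig import robot gives the robot as it stands. Calls block until the motion is done:
- robot.move_ptp(position, orientation): joint-space move of the TCP to a pose.
- robot.move_linear(position, velocity=0.15, frame=None, threshold=None): straight line of the TCP; frame=None keeps the orientation; velocity is the mean speed in m/s. With threshold (N) it stops when the force on the tool has changed by that much, and returns True; else False.
- robot.goto_joints(angles): joint-space move.
- robot.gripper_to(opening): finger opening in m; the grip force is fixed at half the most; returns when the fingers have stopped.
- robot.pause(seconds).
- robot.ik(position, orientation): joint angles nearest the present ones, or None.
- robot.get_state(): the state.
- robot.grab_frame(name): name is "side" or "top" or "wrist"; returns the picture (384x512x3 uint8, red, green, blue); there is no depth.
- robot.camera_info(name): a dict with "fx", "fy", "cx", "cy" (pixels), "rvec" (rotation vector, rad) and "tvec" (3), from world to camera coordinates, as OpenCV has them. Camera axes: x right, y down, z forward; pixel columns grow to the right and rows downward; lengths in m; the calibration is good to about 2 mm. A picture is of the moment at which its call begins: read the wrist's pose just before it. camera_info takes no time and is no camera call; for the wrist camera it gives the pose at the moment of the call.
A pose or a line that the arm cannot do raises robot.PlanningError and nothing moves.
- robot.sign_off(): hands the job in, once; it reports no verdict.
The state is a dict: "time": time; "qpos": joint angles; "joint_vel": joint speeds; "effort": joint torques, N m; "ee_pos": TCP position; "tool_rot": TCP orientation; "force": force on the tool from outside, world axes, zero at the start; "moment": the same for the moment, N m; "opening": finger opening in m.
Only numpy, scipy, OpenCV 4.12 (cv2) and the standard library are available. Lean on these libraries where they do the work, as an engineer would, in place of code of your own. Each camera call takes 0.05 s, during which the arm holds its last target.

## Working session

There is one attempt and no reset: what is moved stays moved. The work goes in short steps, each a Python script; the robot and the scene stay as the last script left them, time stands still between calls to the robot, and variables do not carry over. Pictures are saved under pics/ and viewed, and the job is handed in when it is done.

```bash
ls; mkdir -p pics
python3 - <<'E'
from rig import robot
import cv2
for n in ("side","top","wrist"):
    im=robot.grab_frame(n); cv2.imwrite(f"pics/a_{n}.png",im[:,:,::-1])
    print(n,robot.camera_info(n))
print(robot.get_state())
E
```

```text
pics
side {'fx': 384.9121584563925, 'fy': 384.9121584563925, 'cx': 252.86208959240807, 'cy': 191.884547607073, 'rvec': array([ 2.19950151, -0.64896869,  0.2881689 ]), 'tvec': array([-0.48813575,  0.30230076,  0.59362926])}
top {'fx': 388.57874170273453, 'fy': 388.57874170273453, 'cx': 252.13005017838105, 'cy': 193.70537549034373, 'rvec': array([ 2.16778931, -2.17008916,  0.18051757]), 'tvec': array([0.01283394, 0.62639326, 0.89385487])}
wrist {'fx': 271.6331711216752, 'fy': 271.6331711216752, 'cx': 252.9467458945769, 'cy': 189.47165777170582, 'rvec': array([-2.37376605, -1.71377565, -0.21886027]), 'tvec': array([-0.6253765 , -0.02660664,  0.38978633])}
{'time': 0.15, 'qpos': array([-1.29149865,  0.41782856, -0.01031837,  1.61404961,  0.00470378,
        1.11069133, -0.05298188]), 'joint_vel': array([-0.00010671, -0.00116803,  0.00050773, -0.00125699, -0.00016794,
        0.00140551,  0.00053151]), 'effort': array([-4.10922885e-04, -8.51529121e+01,  6.38220906e-01, -4.26140893e+01,
       -4.88206046e-02,  1.72014779e-02,  1.21399357e-04]), 'ee_pos': array([0.19698867, 0.59284962, 0.22396832]), 'tool_rot': array([[-9.48997313e-01,  3.15284077e-01, -2.27273069e-04],
       [ 3.15284150e-01,  9.48996864e-01, -9.25605801e-04],
       [-7.61473404e-05, -9.50053014e-04, -9.99999546e-01]]), 'force': array([-0.25915083, -0.27322942,  0.00068563]), 'moment': array([0.00215868, 0.00880148, 0.03954023]), 'opening': 0.09415957843096728}
```

View pics/a_top.png

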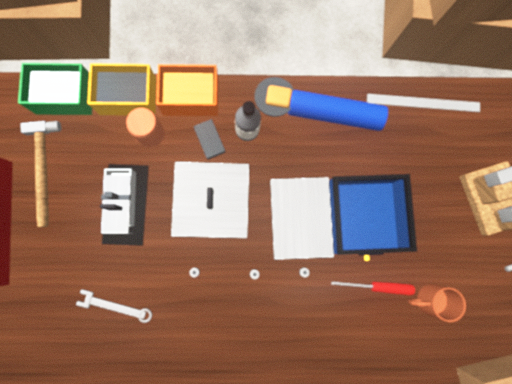

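View pics/a_side.png

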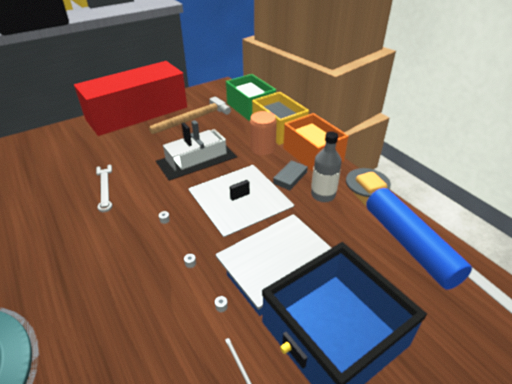

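View pics/a_wrist.png

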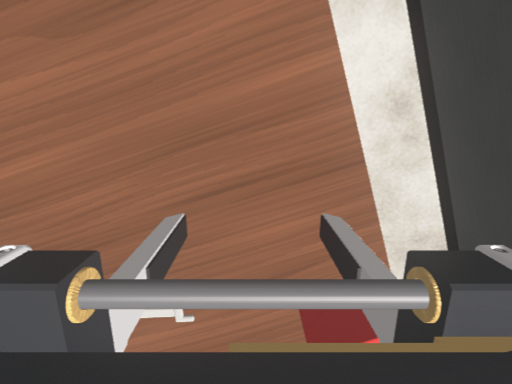

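```bash
cat > h.py <<'E'
import numpy as np, cv2
from rig import robot
def cam(n):
    c=robot.camera_info(n); R=cv2.Rodrigues(c['rvec'])[0]
    K=np.array([[c['fx'],0,c['cx']],[0,c['fy'],c['cy']],[0,0,1.]])
    return K,R,c['tvec']
def back(n,uv,z,c=None):
    K,R,t=c or cam(n); d=R.T@np.linalg.solve(K,[uv[0],uv[1],1.]); o=-R.T@t
    return o+d*(z-o[2])/d[2]
def proj(n,p,c=None):
    K,R,t=c or cam(n); p=np.atleast_2d(p)
    q=(K@(R@p.T+t[:,None])).T
    return q[:,:2]/q[:,2:]
def snap(n,fn,crop=None,s=1):
    c=cam(n); im=robot.grab_frame(n)
    o=im
    if crop: x0,y0,x1,y1=crop; o=im[y0:y1,x0:x1]
    if s!=1: o=cv2.resize(o,None,fx=s,fy=s,interpolation=cv2.INTER_CUBIC)
    cv2.imwrite('pics/'+fn+'.png',o[:,:,::-1]); return im,c
E
python3 - <<'E'
from h import *
im,c=snap('top','b_top1',(90,150,260,290),4.5)
im,c=snap('top','b_top2',(240,150,430,290),4)
K,R,t=c; print('cam pos',-R.T@t, R)
K2,R2,t2=cam('side'); print('side pos',-R2.T@t2)
for uv in [(194,272),(254,274),(305,272)]: print(back('top',uv,.018))
for uv in [(210,198)]: print('fin',back('top',uv,.054))
print('oil',back('top',(247,130),0.0))
print('wrist', cam('wrist'), -cam('wrist')[1].T@cam('wrist')[2])
E
```

```text
cam pos [0.50349886 0.04422744 0.96749294] [[-0.00331511 -0.99941134  0.03414662]
 [-0.99131713 -0.00120423 -0.13148722]
 [ 0.13145093 -0.03428603 -0.99072959]]
side pos [ 0.27744453 -0.48150784  0.61092773]
[0.44053558 0.1510153  0.018     ]
[0.43501355 0.00752129 0.018     ]
[ 0.43904107 -0.1156582   0.018     ]
fin [0.61435448 0.11215818 0.054     ]
oil [0.79686849 0.02337907 0.        ]
wrist (array([[271.63317112,   0.        , 252.94674589],
       [  0.        , 271.63317112, 189.47165777],
       [  0.        ,   0.        ,   1.        ]]), array([[ 3.14717453e-01,  9.49185315e-01,  4.04466191e-04],
       [ 9.18715858e-01, -3.04721866e-01,  2.51208593e-01],
       [ 2.38566757e-01, -7.86881389e-02, -9.67932890e-01]]), array([-0.62555263, -0.02658931,  0.38975415])) [0.12831797 0.61633206 0.38418834]
```

View pics/b_top1.png

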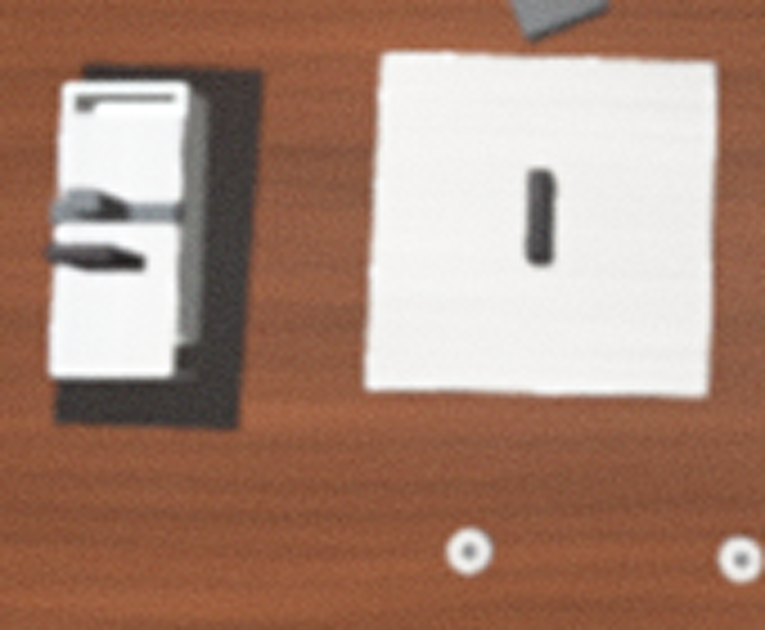

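View pics/b_top2.png

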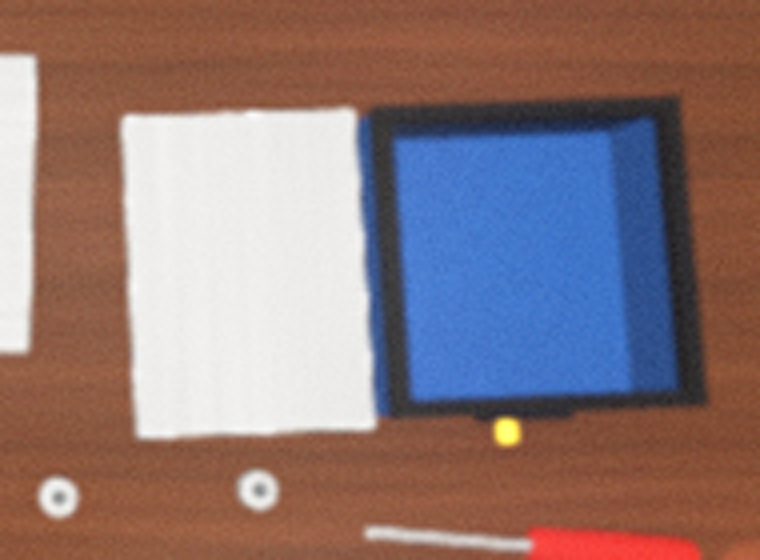

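```bash
cat >> h.py <<'E'
def Rz(yaw,flip=False):
    # tool pointing down; jaw (tool y) at angle yaw+90deg: yaw=0 -> tool x=-X, y=+Y
    c,s=np.cos(yaw),np.sin(yaw)
    R=np.array([[-c,-s,0],[-s,c,0],[0,0,-1.]])
    if flip: R=R@np.diag([-1,-1,1.])
    return R
E
python3 - <<'E'
from h import *
corners=[(82,65),(262,70),(238,430),(54,424)]
P=[back('top',(90+a/4.5,150+b/4.5),.003) for a,b in corners]
print(np.round(P,4)); print(np.mean(P,0))
corners=[(381,52),(718,62),(707,396),(366,388)]
P=[back('top',(90+a/4.5,150+b/4.5),.014) for a,b in corners]
print('cover',np.round(P,4)); print(np.mean(P,0))
corners=[(122,115),(357,108),(375,430),(137,438)]
P=[back('top',(240+a/4,150+b/4),.05) for a,b in corners]
print('shelf',np.round(P,4)); print(np.mean(P,0))
corners=[(370,106),(678,97),(706,404),(388,415)]
P=[back('top',(240+a/4,150+b/4),.096) for a,b in corners]
print('tank',np.round(P,4)); print(np.mean(P,0))
t0=robot.get_state()['time']
m=np.array([.60,.31])
robot.move_ptp([.56,.325,.33],Rz(0))
s=robot.get_state();print(s['time']-t0,s['ee_pos'],s['qpos'])
im,c=snap('wrist','c_w1',None,1.5)
np.save('c_w1.npy',np.array(c,dtype=object),allow_pickle=True)
E
```

```text
[[0.7048 0.3704 0.003 ]
 [0.7023 0.2712 0.003 ]
 [0.5036 0.2778 0.003 ]
 [0.5071 0.3764 0.003 ]]
[0.60446056 0.32395377 0.003     ]
cover [[0.7104 0.2037 0.014 ]
 [0.7055 0.0174 0.014 ]
 [0.521  0.0238 0.014 ]
 [0.5258 0.2076 0.014 ]]
[0.61569577 0.11313659 0.014     ]
shelf [[ 0.6615 -0.0317  0.05  ]
 [ 0.6661 -0.1739  0.05  ]
 [ 0.4743 -0.1789  0.05  ]
 [ 0.4703 -0.0387  0.05  ]]
[ 0.56805157 -0.10580326  0.05      ]
tank [[ 0.6592 -0.1705  0.096 ]
 [ 0.6649 -0.35    0.096 ]
 [ 0.4894 -0.356   0.096 ]
 [ 0.484  -0.1753  0.096 ]]
[ 0.57437155 -0.26294338  0.096     ]
1.6917 [0.55924903 0.32612248 0.32970994] [-0.67134389  0.38902302  0.13401693  1.42115845 -0.05257656  1.33526653
  1.03723771]Traceback (most recent call last):
  File "<stdin>", line 19, in <module>
ValueError: could not broadcast input array from shape (3,3) into shape (3,)
```

View pics/c_w1.png

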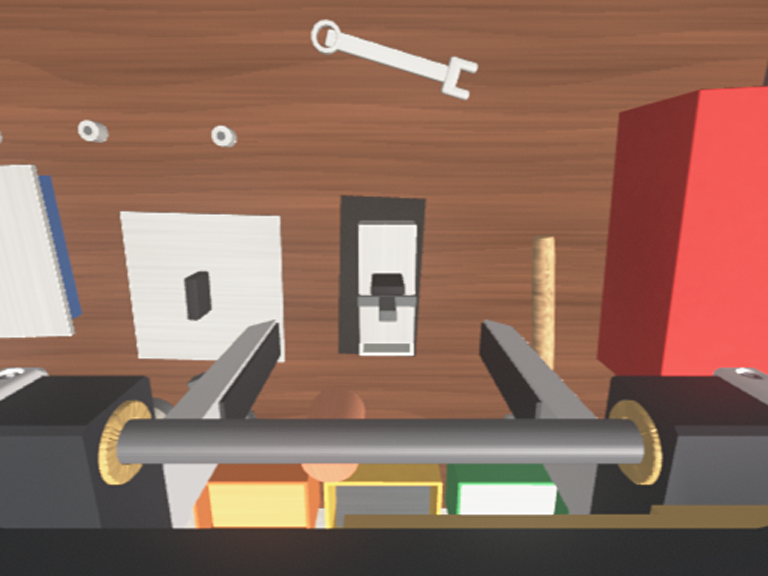

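Run:
```python
from h import *
im,c=snap('wrist','c_w2',(215,125,300,245),5)
print(robot.get_state()['ee_pos'])
im,c=snap('wrist','c_w3',(70,130,200,250),5)
import pickle; pickle.dump(c,open('c_w1.pkl','wb'))
```

```text
[0.5593     0.32604457 0.32974418]
```

View pics/c_w2.png

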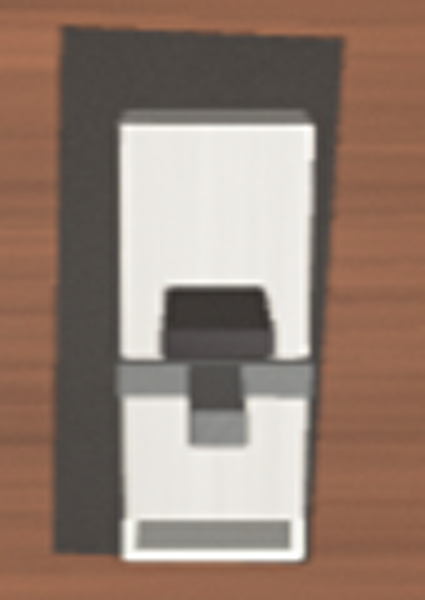

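View pics/c_w3.png

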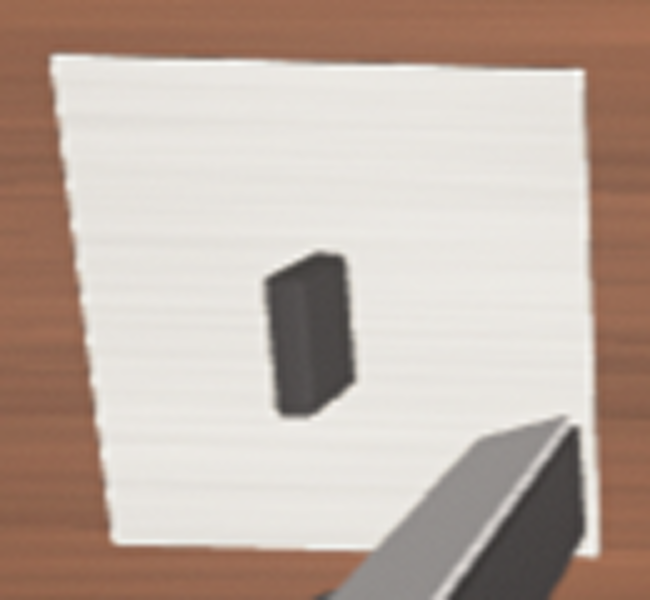

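Run:
```python
from h import *
import pickle
c=pickle.load(open('c_w1.pkl','rb'))
f=lambda a,z,o=(215,125),n='wrist',cc=c: back(n,(o[0]+a[0]/5-.4,o[1]+a[1]/5-.4),z,cc)
P=[f(a,.109) for a in [(190,410),(247,410),(247,445),(190,445)]];print('post',np.round(P,4),np.mean(P,0))
P=[f(a,.108) for a in [(163,330),(272,330),(270,357),(165,357)]];print('tab',np.round(P,4),np.mean(P,0))
P=[f(a,.052) for a in [(120,123),(315,123)]];print('lidfront',np.round(P,4),np.mean(P,0))
P=[f(a,.048) for a in [(122,560),(308,560)]];print('rear',np.round(P,4),np.mean(P,0))
P=[f(a,.048) for a in [(137,520),(137,550)]];print('slot',np.round(P,4),np.mean(P,0))
P=[f(a,.003) for a in [(62,27),(345,38)]];print('mat',np.round(P,4))
P=[f(a,.014,(70,130)) for a in [(50,55),(584,70),(600,555),(113,542)]];print('cover',np.round(P,4),np.mean(P,0))
P=[f(a,.054,(70,130)) for a in [(297,275),(345,258),(355,380),(307,415)]];print('fin',np.round(P,4),np.mean(P,0))
for u in [(93,131),(224,136)]: print(back('wrist',(u[0]/1.5,u[1]/1.5),.018,c))
```

```text
post [[0.6117 0.3264 0.109 ]
 [0.6117 0.3432 0.109 ]
 [0.6226 0.3433 0.109 ]
 [0.6226 0.3264 0.109 ]] [0.61715779 0.33481466 0.109     ]
tab [[0.5876 0.3185 0.108 ]
 [0.5876 0.3502 0.108 ]
 [0.5957 0.3497 0.108 ]
 [0.5958 0.319  0.108 ]] [0.59169016 0.33436399 0.108     ]
lidfront [[0.5338 0.3038 0.052 ]
 [0.5337 0.3663 0.052 ]] [0.5337249  0.33504958 0.052     ]
rear [[0.6872 0.3026 0.048 ]
 [0.6871 0.368  0.048 ]] [0.68713108 0.33530109 0.048     ]
slot [[0.6721 0.308  0.048 ]
 [0.6834 0.3079 0.048 ]] [0.67772548 0.3079284  0.048     ]
mat [[0.5056 0.2813 0.003 ]
 [0.5092 0.3806 0.003 ]]
cover [[0.5236 0.0273 0.014 ]
 [0.5284 0.2115 0.014 ]
 [0.711  0.2067 0.014 ]
 [0.7059 0.0224 0.014 ]] [0.61722918 0.11695429 0.014     ]
fin [[0.592  0.1225 0.054 ]
 [0.5862 0.1389 0.054 ]
 [0.6283 0.1379 0.054 ]
 [0.6408 0.1204 0.054 ]] [0.61183788 0.12995136 0.054     ]
[0.43743953 0.01462054 0.018     ]
[0.44226846 0.15678588 0.018     ]
```

Run:
```python
from h import *
R=Rz(0)
robot.move_linear([.5917,.335,.15],.2,frame=R)
robot.gripper_to(.06)
robot.move_linear([.5917,.335,.090],.1)
robot.gripper_to(.03)
s=robot.get_state();print(s['opening'],s['force'],s['ee_pos'])
r=robot.move_linear([.5917-.0545,.335,.090],.05)
s=robot.get_state();print(r,s['opening'],s['force'],s['ee_pos'])
robot.gripper_to(.06)
robot.move_linear([.5372,.335,.16],.2)
robot.move_ptp([.56,.325,.33],R)
im,c=snap('wrist','d_w2',(200,100,310,260),3.7)
s=robot.get_state();print(s['time'],s['ee_pos'])
```

```text
0.033933295302494074 [-1.14691629 -1.15633497  3.14009836] [0.59184898 0.33483702 0.0902349 ]
False 0.033634613508576584 [5.19760883e-01 4.13360143e-03 5.22557052e+00] [0.53726466 0.33527373 0.09011338]
8.2583 [0.5595052  0.32490614 0.32841735]
```

View pics/d_w2.png

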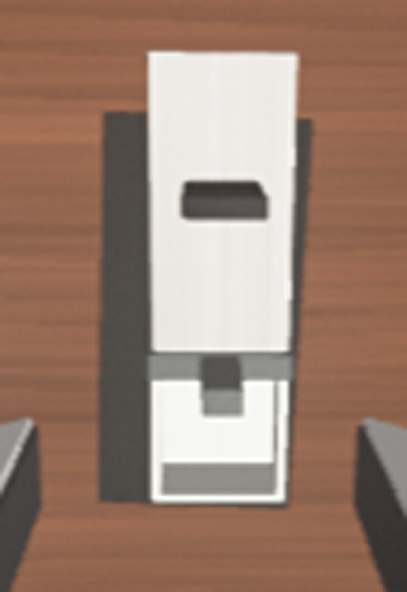

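Run:
```python
from h import *
f=lambda a,z: back('wrist',(200+a[0]/3.7-.4,100+a[1]/3.7-.4),z)
P=[f(a,.109) for a in [(202,390),(243,390),(243,415),(202,415)]];print('post',np.round(P,4),np.mean(P,0))
P=[f(a,.048) for a in [(151,503),(285,503)]];print('rear',np.round(P,4))
P=[f(a,.052) for a in [(148,52),(298,52)]];print('lidfront',np.round(P,4))
P=[f(a,.108) for a in [(182,218),(268,218)]];print('tab rear',np.round(P,4))
for y in (np.pi/2,-np.pi/2):
  for p in ([.44,.15,.03],[.44,-.115,.03],[.65,.335,.05],[.58,-.1,.2]):
    print(y,p,robot.ik(p,Rz(y)))
robot.move_ptp([.44,.153,.16],Rz(np.pi/2 if robot.ik([.44,.15,.03],Rz(np.pi/2)) is not None else -np.pi/2))
s=robot.get_state();print(s['time'],s['ee_pos'],s['qpos'])
im,c=snap('wrist','e_w',None,1)
import pickle;pickle.dump(c,open('e.pkl','wb'))
```

```text
post [[0.6087 0.3272 0.109 ]
 [0.6087 0.3435 0.109 ]
 [0.6191 0.3436 0.109 ]
 [0.6191 0.3273 0.109 ]] [0.61389683 0.335393   0.109     ]
rear [[0.6843 0.3035 0.048 ]
 [0.6842 0.3669 0.048 ]]
lidfront [[0.4787 0.3046 0.052 ]
 [0.4786 0.3674 0.052 ]]
tab rear [[0.5405 0.3195 0.108 ]
 [0.5405 0.3522 0.108 ]]
1.5707963267948966 [0.44, 0.15, 0.03] [-0.33707486  0.44235428 -0.06758752  2.13848345  0.05425307  0.5623025
  2.69750627]
1.5707963267948966 [0.44, -0.115, 0.03] [ 0.94032574  0.61405868 -0.90890158  2.14100087  0.74093186  0.73877086
  2.6779671 ]
1.5707963267948966 [0.65, 0.335, 0.05] [-0.43564435  0.785768   -0.12951575  1.42461854  0.11349886  0.93849174
  2.54687783]
1.5707963267948966 [0.58, -0.1, 0.2] [ 0.89355108  0.6112766  -1.08417372  1.70732194  0.57971858  1.1838683
  2.79571624]
-1.5707963267948966 [0.44, 0.15, 0.03] [-0.68378855  0.46374149  0.34209667  2.14978276 -0.28193295  0.56965524
 -0.13621951]
-1.5707963267948966 [0.44, -0.115, 0.03] [-0.20403555  0.47037007  0.46383139  2.17639679 -0.38377118  0.57225373
  0.54266318]
-1.5707963267948966 [0.65, 0.335, 0.05] [-0.75632862  0.81587742  0.38021348  1.43868271 -0.33826669  0.951877
 -0.28769678]
-1.5707963267948966 [0.58, -0.1, 0.2] [-0.33212424  0.42620184  0.58579071  1.74863107 -0.26710626  1.04704762
  0.34733489]
9.8083 [0.44027994 0.15330896 0.16008188] [-0.35789932  0.21663899 -0.04839334  2.05888861  0.01357335  0.86618464
  2.72686376]
```

View pics/e_w.png

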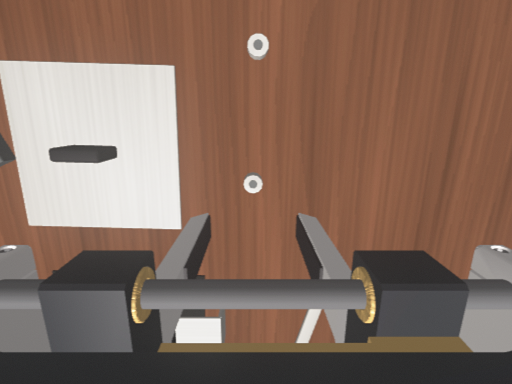

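Run:
```python
from h import *
import pickle
c=pickle.load(open('e.pkl','rb'))
for u in [(253,183.5),(258,43.5)]: print(back('wrist',u,.018,c))
R=Rz(-np.pi/2)
robot.move_ptp([.44,.153,.16],R)
im,c=snap('wrist','e_w2',None,1)
pickle.dump(c,open('e2.pkl','wb'))
im,c=snap('top','ref_top'); np.save('ref_top.npy',im)
```

```text
[0.44060963 0.15253528 0.018     ]
[0.43555211 0.00751403 0.018     ]
```

View pics/e_w2.png

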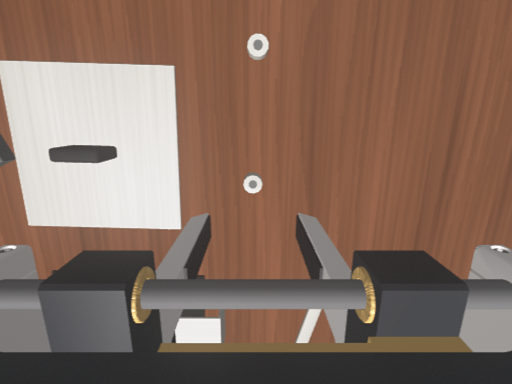

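View pics/ref_top.png

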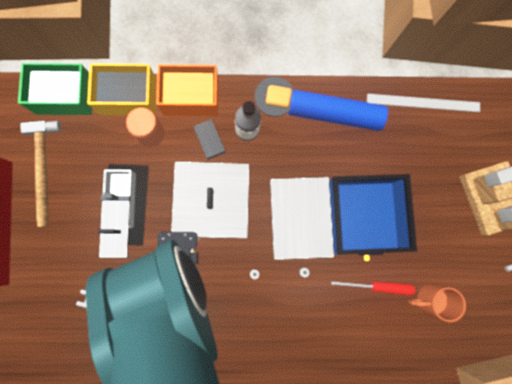

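```bash
cat >> h.py <<'E'
def gj(p,R):
    q=robot.ik(p,R)
    if q is None: raise Exception('ik none %s'%p)
    robot.goto_joints(q)
def st(*k):
    s=robot.get_state(); print({a:np.round(s[a],4) for a in ('time','ee_pos','force','opening')+k})
def pick(x,y,R):
    robot.gripper_to(.06)
    gj([x,y,.10],R)
    robot.move_linear([x,y,.0215],.12,frame=R)
    robot.gripper_to(.005); st('qpos')
    robot.move_linear([x,y,.14],.25)
E
python3 - <<'E'
from h import *
f=lambda a,z: back('top',(90+a[0]/4.5-.4,150+a[1]/4.5-.4),z)
print('rear top',f((62,82),.048),f((188,82),.048))
R=Rz(-np.pi/2)
pick(.4406,.1518,R)
gj([.648,.319,.17],R)
im,_=snap('wrist','f_w')
st()
E
```

```text
rear top [0.68715981 0.36615619 0.048     ] [0.6873938  0.30024205 0.048     ]
{'time': np.float64(14.1417), 'ee_pos': array([0.4406, 0.1519, 0.0216]), 'force': array([-0.1411,  0.6004,  2.0296]), 'opening': np.float64(0.021), 'qpos': array([-1.1198,  0.6655,  0.9014,  2.1613, -0.8333,  0.7133,  0.3567])}
{'time': np.float64(15.8583), 'ee_pos': array([0.6476, 0.318 , 0.1699]), 'force': array([-0.0501,  0.0989,  0.2636]), 'opening': np.float64(0.0214)}
```

View pics/f_w.png

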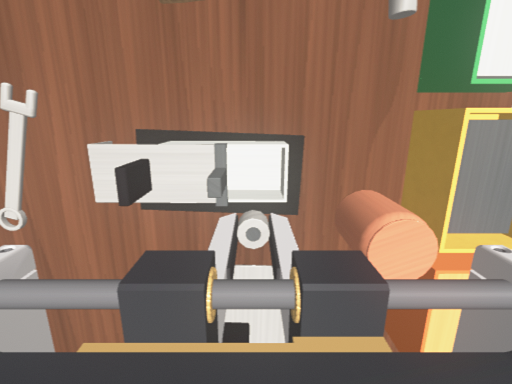

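Run:
```python
from h import *
for u in [(287.5,142),(289,201)]: print('rear corners',back('wrist',u,.048))
for u in [(208,183),(222,171),(222,183),(208,196)]: print('post',back('wrist',u,.109))
snap('wrist','f_w2',(80,120,320,240),3.3)
```

```text
rear corners [0.68343849 0.36843151 0.048     ]
rear corners [0.68703977 0.30523158 0.048     ]
post [0.61045509 0.33953986 0.109     ]
post [0.6224398  0.34970235 0.109     ]
post [0.62214371 0.33953293 0.109     ]
post [0.60998107 0.32825923 0.109     ]
```

View pics/f_w2.png

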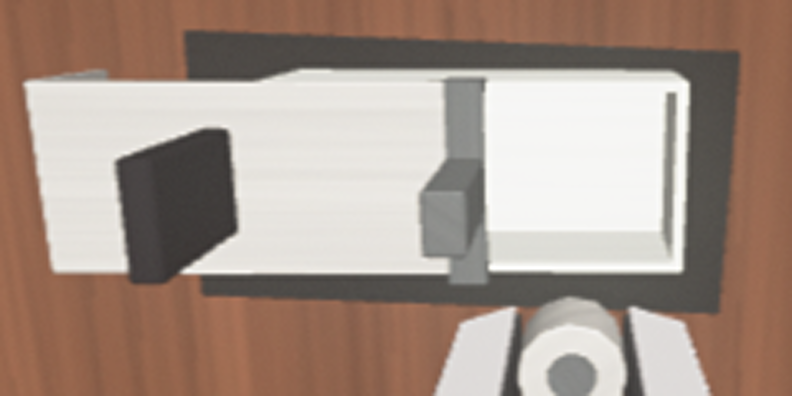

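Run:
```python
from h import *
R=Rz(-np.pi/2)
def place(x,y,z,op=.028):
    gj([x,y,.17],R)
    r=robot.move_linear([x,y,z],.08,frame=R,threshold=6); 
    if r: print('CONTACT'); st()
    robot.gripper_to(op); robot.pause(.2)
    robot.move_linear([x,y,.15],.2)
place(.650,.3205,.040)
pick(.4352,.0085,R)
gj([.60,.24,.20],R)
snap('wrist','g_w'); st()
```

```text
{'time': np.float64(22.7833), 'ee_pos': array([0.4353, 0.0085, 0.0216]), 'force': array([-0.1922,  1.0231,  2.9147]), 'opening': np.float64(0.0216), 'qpos': array([-0.8148,  0.6089,  0.8822,  2.2324, -0.8062,  0.6589,  0.6582])}
{'time': np.float64(24.575), 'ee_pos': array([0.5998, 0.2382, 0.1999]), 'force': array([-0.6666,  0.2632, -0.6874]), 'opening': np.float64(0.0212)}
```

View pics/g_w.png

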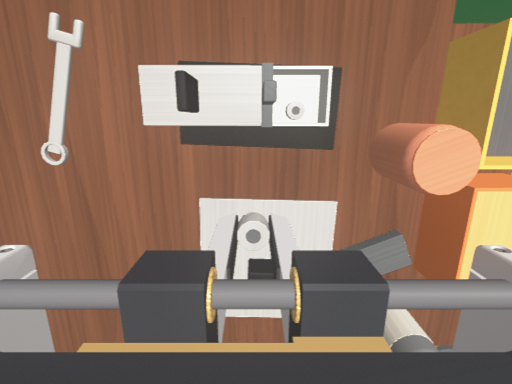

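Run:
```python
from h import *
R=Rz(-np.pi/2)
def place(x,y,z,R,op=.028):
    gj([x,y,.17],R)
    r=robot.move_linear([x,y,z],.08,frame=R,threshold=6); 
    if r: print('CONTACT'); st()
    robot.gripper_to(op); robot.pause(.2)
    robot.move_linear([x,y,.15],.2)
place(.650,.3505,.040,R)
R=Rz(0)
pick(.4390,-.1150,R)
gj([.60,.24,.20],Rz(-np.pi/2))
snap('wrist','g_w2',(130,30,400,230),2.9); st()
```

```text
{'time': np.float64(32.3083), 'ee_pos': array([ 0.4391, -0.1149,  0.0216]), 'force': array([-0.4273,  1.6424,  3.1523]), 'opening': np.float64(0.0213), 'qpos': array([-0.3309,  0.528 ,  0.622 ,  2.1845, -0.5583,  0.5877,  2.2737])}
{'time': np.float64(34.7833), 'ee_pos': array([0.6001, 0.2389, 0.1998]), 'force': array([-0.135 ,  0.1082, -0.7286]), 'opening': np.float64(0.0215)}
```

View pics/g_w2.png

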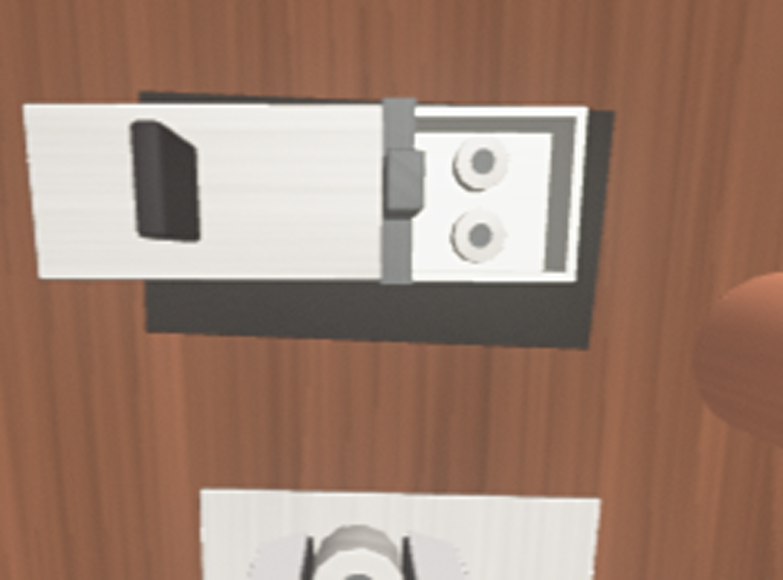

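Run:
```python
from h import *
R=Rz(0)
x,y=.667,.3355
gj([x,y,.17],R)
r=robot.move_linear([x,y,.049],.08,frame=R,threshold=6); print(r); st()
robot.gripper_to(.028); robot.pause(.2)
robot.move_linear([x,y,.15],.2)
gj([.56,.325,.33],R)
snap('wrist','h_w',(200,100,310,260),3.7); st()
```

```text
False
{'time': np.float64(37.65), 'ee_pos': array([0.6672, 0.3356, 0.0495]), 'force': array([-0.4005,  0.9575, -0.2683]), 'opening': np.float64(0.0208)}
{'time': np.float64(39.7667), 'ee_pos': array([0.56  , 0.325 , 0.3279]), 'force': array([ 0.1899,  0.576 , -0.8168]), 'opening': np.float64(0.0281)}
```

View pics/h_w.png

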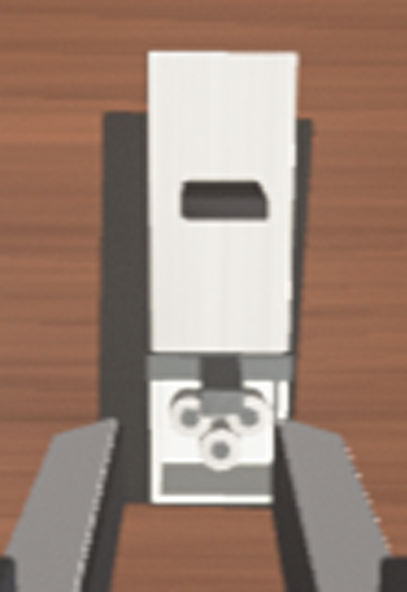

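Run:
```python
from h import *
R=Rz(0)
robot.gripper_to(.06)
gj([.537,.335,.15],R)
robot.move_linear([.537,.335,.090],.12,frame=R)
robot.gripper_to(.03); st()
r=robot.move_linear([.6035,.335,.090],.06)
robot.pause(.2); st()
robot.gripper_to(.06)
robot.move_linear([.6035,.335,.16],.2)
R=Rz(-np.pi/2)
gj([.6095,.335,.20],R)
snap('wrist','i_w',None,1.5); st('qpos')
q=robot.ik([.57,-.1,.132],R); print(q)
```

```text
{'time': np.float64(42.375), 'ee_pos': array([0.5372, 0.3351, 0.0903]), 'force': array([0.3498, 0.2774, 4.1004]), 'opening': np.float64(0.0339)}
{'time': np.float64(43.8333), 'ee_pos': array([0.6027, 0.3349, 0.0903]), 'force': array([-9.5343, -2.3852, 12.7788]), 'opening': np.float64(0.0339)}
{'time': np.float64(46.3083), 'ee_pos': array([0.6094, 0.3348, 0.1996]), 'force': array([-0.4385,  0.2097,  0.4141]), 'opening': np.float64(0.0603), 'qpos': array([-1.1423,  0.7759,  0.9958,  1.4644, -0.6643,  1.2635, -0.0747])}
[-0.60122148  0.65860252  1.0016783   1.83772749 -0.65165153  1.01604637
  0.67147957]
```

View pics/i_w.png

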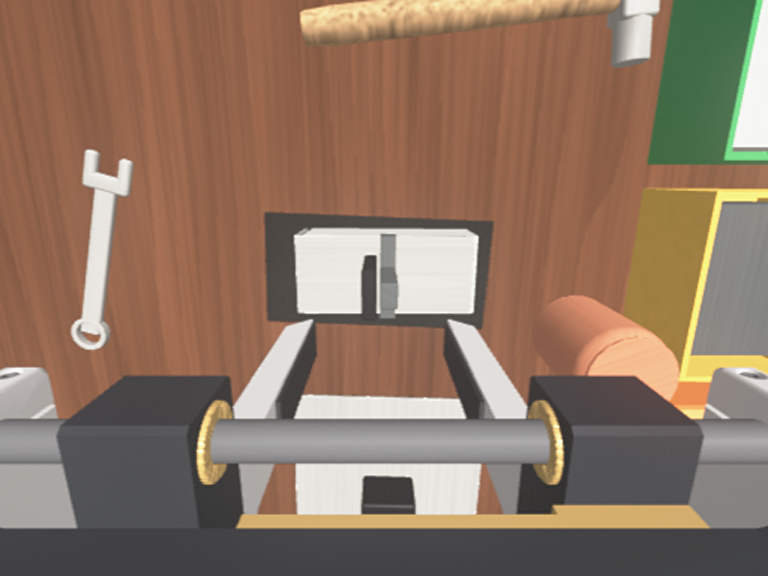

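Run:
```python
from h import *
R=Rz(-np.pi/2)
robot.move_linear([.6095,.335,.087],.12)
robot.gripper_to(.01); st()
robot.move_linear([.6095,.335,.20],.15); st()
R2=Rz(-np.pi/2+.032)
d=np.array([np.cos(.032),np.sin(.032)])
p=np.array([.568,-.1058])+ (.008-.006)*d
robot.move_linear([*p,.22],.2,frame=R2); st()
snap('top','j_top',(240,150,430,290),4)
snap('side','j_side')
```

```text
{'time': np.float64(48.0583), 'ee_pos': array([0.6095, 0.3351, 0.0871]), 'force': array([0.6528, 0.5443, 1.1978]), 'opening': np.float64(0.0238)}
{'time': np.float64(48.9583), 'ee_pos': array([0.609 , 0.335 , 0.1989]), 'force': array([-0.4088,  0.9234, -6.842 ]), 'opening': np.float64(0.0238)}
{'time': np.float64(51.325), 'ee_pos': array([ 0.5701, -0.105 ,  0.2199]), 'force': array([-0.3892, -0.5158, -5.1446]), 'opening': np.float64(0.0232)}
```

View pics/j_top.png

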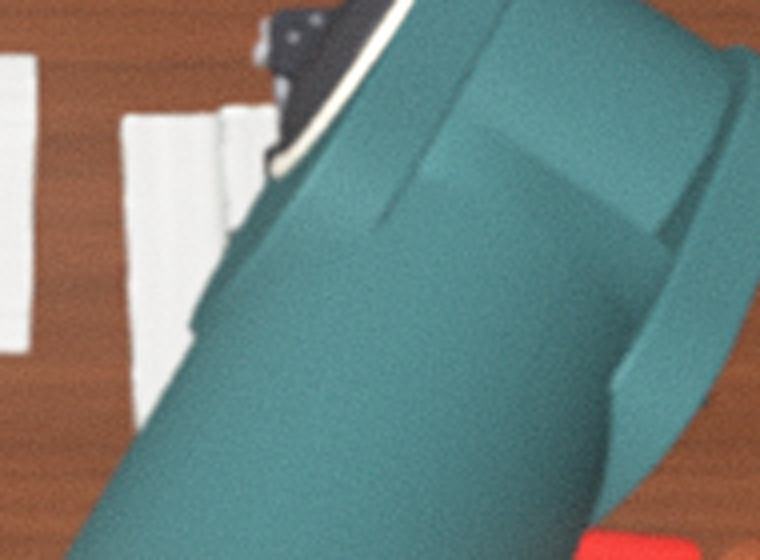

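View pics/j_side.png

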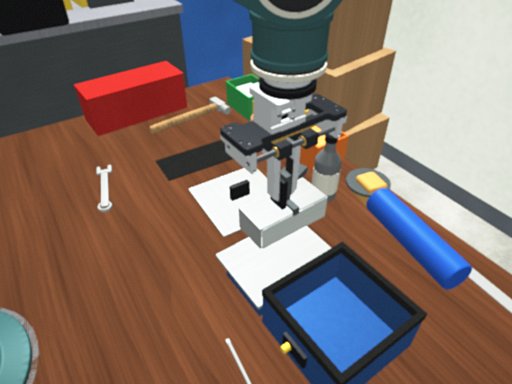

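Run:
```python
from h import *
s=robot.get_state()['ee_pos']
d=np.array([np.cos(.032),np.sin(.032)])
p=np.array([.568,-.1058])+.002*d
robot.move_linear([*p,.142],.15)
r=robot.move_linear([*p,.1325],.03,threshold=5); robot.pause(.2);print(r); st()
robot.gripper_to(.06); st()
robot.move_linear([*p,.22],.2)
R=Rz(.032)
gj([.49,-.10,.33],R)
snap('wrist','k_w',None,1.5); st('qpos')
import pickle; pickle.dump(cam('wrist'),open('k.pkl','wb'))
snap('side','k_side',(200,170,440,384),3)
```

```text
True
{'time': np.float64(52.625), 'ee_pos': array([ 0.5706, -0.1057,  0.1339]), 'force': array([0.7   , 0.327 , 4.4376]), 'opening': np.float64(0.0235)}
{'time': np.float64(53.3583), 'ee_pos': array([ 0.5697, -0.1055,  0.1331]), 'force': array([ 0.9279, -0.0198,  0.088 ]), 'opening': np.float64(0.06)}
{'time': np.float64(55.1667), 'ee_pos': array([ 0.49  , -0.0998,  0.3293]), 'force': array([ 0.6531, -0.4753,  0.1382]), 'opening': np.float64(0.0602), 'qpos': array([-0.6495,  0.1313,  0.8746,  1.7999, -0.1051,  1.2599,  1.8545])}
```

View pics/k_w.png

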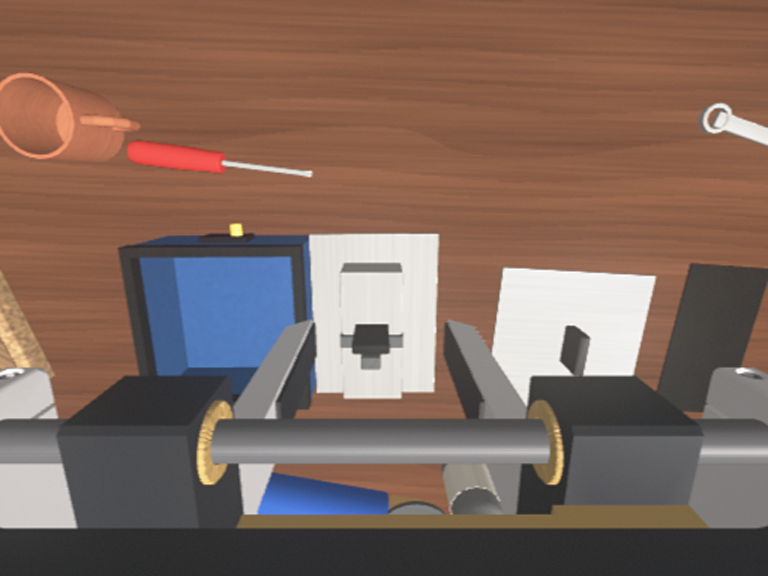

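View pics/k_side.png

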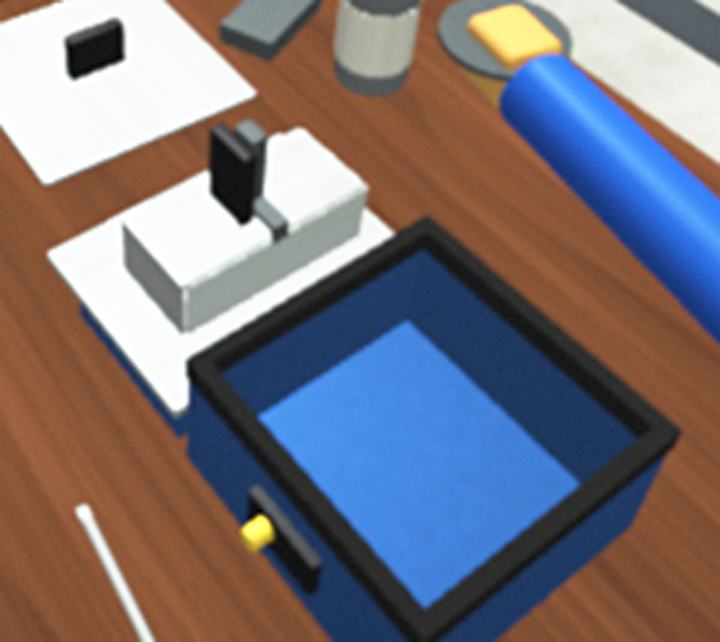

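Run:
```python
from h import *
R=Rz(.032); d=np.array([np.cos(.032),np.sin(.032)])
post=np.array([.5757,-.1053])
t=post-.013*d
gj([*t,.20],R)
robot.move_linear([*t,.138],.12,frame=R)
robot.gripper_to(.03); st()
t2=t-.0655*d
robot.move_linear([*t2,.138],.06); robot.pause(.1); st()
robot.gripper_to(.06)
robot.move_linear([*t2,.22],.2)
gj([.49,-.10,.33],R)
snap('wrist','l_w',(190,130,310,270),4); st()
```

```text
{'time': np.float64(57.0583), 'ee_pos': array([ 0.5628, -0.1058,  0.1382]), 'force': array([-0.0699, -0.4459,  3.4701]), 'opening': np.float64(0.0339)}
{'time': np.float64(58.4), 'ee_pos': array([ 0.4974, -0.1078,  0.1382]), 'force': array([-0.086 ,  0.1319,  8.3639]), 'opening': np.float64(0.034)}
{'time': np.float64(60.1333), 'ee_pos': array([ 0.4896, -0.0996,  0.329 ]), 'force': array([-0.6053,  0.5428,  0.3507]), 'opening': np.float64(0.0597)}
```

View pics/l_w.png

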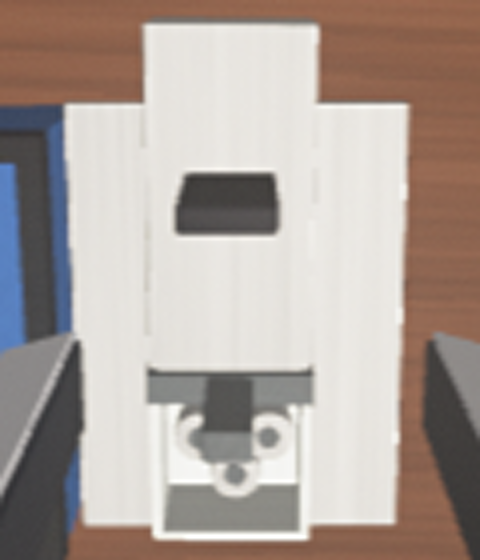

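```bash
cat >> h.py <<'E'
from scipy.spatial.transform import Rotation as Ro
YAW=.032; D=np.array([np.cos(YAW),np.sin(YAW)])
RX=Rz(-np.pi/2+YAW)
def tilt(deg):
    return Ro.from_rotvec(-np.radians(deg)*np.array([-D[1],D[0],0])).as_matrix()@RX
E
python3 - <<'E'
from h import *
post=np.array([.5757,-.1053])
gj([*post,.22],RX)
robot.gripper_to(.045)
robot.move_linear([*post,.134],.12,frame=RX)
robot.gripper_to(.002); st()
robot.move_linear([*post,.26],.12); robot.pause(.2);st('qpos')
tc=np.array([.5735,-.2645]); p=tc+.04*D
for dg in (0,25,45,50,55):
    print(dg,np.round(robot.ik([*p,.215],tilt(dg)),2))
snap('side','m_side')
E
```

```text
{'time': np.float64(63.225), 'ee_pos': array([ 0.5758, -0.1053,  0.1341]), 'force': array([1.5496, 0.1572, 1.142 ]), 'opening': np.float64(0.012)}
{'time': np.float64(64.625), 'ee_pos': array([ 0.5755, -0.1053,  0.2596]), 'force': array([ 0.3268,  0.629 , -5.3955]), 'opening': np.float64(0.012), 'qpos': array([-0.699 ,  0.5633,  1.1785,  1.7018, -0.5457,  1.2531,  0.6363])}
0 [-0.29  0.72  1.03  1.53 -0.64  1.26  0.87]
25 [-0.26  0.46  0.92  1.86 -0.9   0.79  1.17]
45 [ 1.    0.33 -0.54  2.05 -1.11  0.26  1.59]Traceback (most recent call last):
  File "<stdin>", line 10, in <module>
    return _wrapfunc(a, 'round', decimals=decimals, out=out)
    return _wrapit(obj, method, *args, **kwds)
    result = getattr(arr, method)(*args, **kwds)
TypeError: unsupported operand type(s) for *: 'NoneType' and 'float'
```

Run:
```python
from h import *
lo=np.array([-2.81,-.39,-1.27,.06,-1.19,.19,-2.82]);hi=np.array([2.81,2.02,1.25,2.57,4.33,2,2.82])
tc=np.array([.5735,-.2645])
st('qpos')
for psi in np.radians(np.arange(-180,180,20)):
    d=np.array([np.cos(psi),np.sin(psi)]); out=[]
    for dg in (0,30,50,60):
        best=None
        for off in (.04,.02):
            R=Ro.from_rotvec(-np.radians(dg)*np.array([-d[1],d[0],0])).as_matrix()@Rz(-np.pi/2+psi)
            for z in (.215,.25):
                q=robot.ik([*(tc+off*d),z],R)
                if q is not None:
                    m=min((q-lo).min(),(hi-q).min())
                    if best is None or m>best[0]: best=(round(m,2),off,z,np.round(q,1))
        out.append(best)
    print(round(np.degrees(psi)),[ (o[0],o[1],o[2]) if o else None for o in out], out[2][3] if out[2] else '')
```

```text
{'time': np.float64(64.625), 'ee_pos': array([ 0.5755, -0.1053,  0.2596]), 'force': array([ 0.3268,  0.629 , -5.3955]), 'opening': np.float64(0.012), 'qpos': array([-0.699 ,  0.5633,  1.1785,  1.7018, -0.5457,  1.2531,  0.6363])}
-180 [(np.float64(0.17), 0.04, 0.215), (np.float64(0.17), 0.02, 0.25), (np.float64(0.01), 0.04, 0.215), None] [-0.2  1.1  1.1  1.1 -0.3  2.  -2.3]
-160 [(np.float64(0.17), 0.04, 0.215), (np.float64(0.17), 0.02, 0.25), (np.float64(0.17), 0.02, 0.215), (np.float64(0.14), 0.04, 0.215)] [-0.3  1.1  1.1  1.2 -0.2  1.8 -2.1]
-140 [(np.float64(0.17), 0.04, 0.215), (np.float64(0.17), 0.02, 0.215), (np.float64(0.17), 0.02, 0.25), (np.float64(0.17), 0.02, 0.25)] [-0.4  1.   1.1  1.3 -0.   1.6 -1.9]
-120 [(np.float64(0.17), 0.04, 0.215), (np.float64(0.17), 0.04, 0.215), (np.float64(0.17), 0.02, 0.215), (np.float64(0.17), 0.02, 0.25)] [-0.6  0.9  1.1  1.6  0.1  1.2 -1.8]
-100 [(np.float64(0.17), 0.04, 0.215), (np.float64(0.17), 0.04, 0.215), (np.float64(0.17), 0.04, 0.215), (np.float64(0.17), 0.04, 0.215)] [-0.7  0.8  1.1  1.8  0.2  0.9 -1.7]
-80 [(np.float64(0.17), 0.0
[... 1265 characters left out ...]
7 -0.8  1.2  2.1]
80 [(np.float64(0.49), 0.02, 0.215), (np.float64(0.41), 0.02, 0.25), (np.float64(0.16), 0.02, 0.25), (np.float64(0.09), 0.02, 0.215)] [ 0.3  0.8  0.6  1.4 -1.   1.8  2.5]
100 [(np.float64(0.48), 0.04, 0.25), (np.float64(0.23), 0.04, 0.25), (np.float64(0.11), 0.04, 0.215), (np.float64(0.22), 0.04, 0.215)] [ 0.3  0.9  0.6  1.3 -0.9  1.9  2.7]
120 [(np.float64(0.15), 0.04, 0.25), (np.float64(0.42), 0.04, 0.215), (np.float64(0.14), 0.04, 0.215), (np.float64(0.01), 0.04, 0.215)] [ 0.8  0.9 -0.6  1.1 -0.1  1.9  2.4]
140 [(np.float64(0.29), 0.04, 0.215), (np.float64(0.24), 0.04, 0.215), None, None] 
160 [(np.float64(0.09), 0.04, 0.215), (np.float64(0.05), 0.04, 0.215), None, None]
```

Run:
```python
from h import *
psi=YAW-np.pi/2; d=np.array([np.cos(psi),np.sin(psi)])
tc=np.array([.5735,-.2645])
def T(dg): return Ro.from_rotvec(-np.radians(dg)*np.array([-d[1],d[0],0])).as_matrix()@Rz(-np.pi/2+psi)
p=tc+.04*d
q0=robot.get_state()['qpos']
q=robot.ik([*p,.27],T(0)); print(np.round(q0,2),np.round(q,2))
# check intermediate FK-free: step via ik of half yaw
psim=psi/2
for z in (.27,):
    qm=robot.ik([*( (p+[.5755,-.1053])/2),z],Rz(-np.pi/2+YAW-np.pi/4)); print('mid',np.round(qm,2))
for dg in (0,15,30,40,50,55):
    qq=robot.ik([*p,.215],T(dg)); print(dg,np.round(qq,2))
```

```text
[-0.7   0.56  1.18  1.7  -0.55  1.25  0.64] [-0.25  0.65  1.08  1.52 -0.58  1.33 -0.65]
mid [-0.52  0.65  1.24  1.63 -0.64  1.33  0.07]
0 [-0.25  0.71  1.08  1.58 -0.66  1.25 -0.59]
15 [-0.41  0.66  1.08  1.69 -0.42  0.99 -0.8 ]
30 [-0.56  0.65  1.09  1.78 -0.12  0.8  -1.1 ]
40 [-0.64  0.69  1.09  1.84  0.1   0.71 -1.35]
50 [-0.71  0.76  1.09  1.88  0.32  0.67 -1.61]
55 [-0.74  0.8   1.09  1.9   0.43  0.66 -1.74]
```

```bash
cat >> h.py <<'E'
psi=YAW-np.pi/2; dT=np.array([np.cos(psi),np.sin(psi)])
tc=np.array([.5735,-.2645])
def T(dg): return Ro.from_rotvec(-np.radians(dg)*np.array([-dT[1],dT[0],0])).as_matrix()@Rz(-np.pi/2+psi)
E
python3 - <<'E'
from h import *
p=tc+.04*dT
gj([*((p+[.5755,-.1053])/2),.27],Rz(-np.pi/2+YAW-np.pi/4))
gj([*p,.27],T(0)); st()
snap('side','n_side1')
E
```

```text
{'time': np.float64(65.9167), 'ee_pos': array([ 0.5752, -0.3036,  0.2697]), 'force': array([-0.7013,  0.9764, -6.3967]), 'opening': np.float64(0.0119)}
```

View pics/n_side1.png

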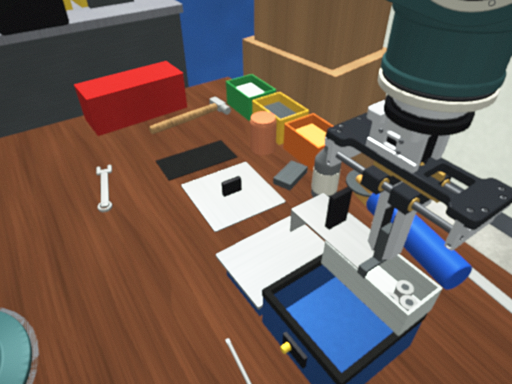

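Run:
```python
from h import *
p=tc+.04*dT
robot.move_linear([*p,.222],.15)
for dg in (10,20,30,40,46):
    gj([*p,.218],T(dg))
    if dg>=20: robot.pause(.3)
robot.pause(.6); st()
snap('side','n_side2',(200,130,500,384),2.6)
```

```text
{'time': np.float64(69.7333), 'ee_pos': array([ 0.5748, -0.3045,  0.218 ]), 'force': array([-0.4467, -0.0921, -4.6217]), 'opening': np.float64(0.0119)}
```

View pics/n_side2.png

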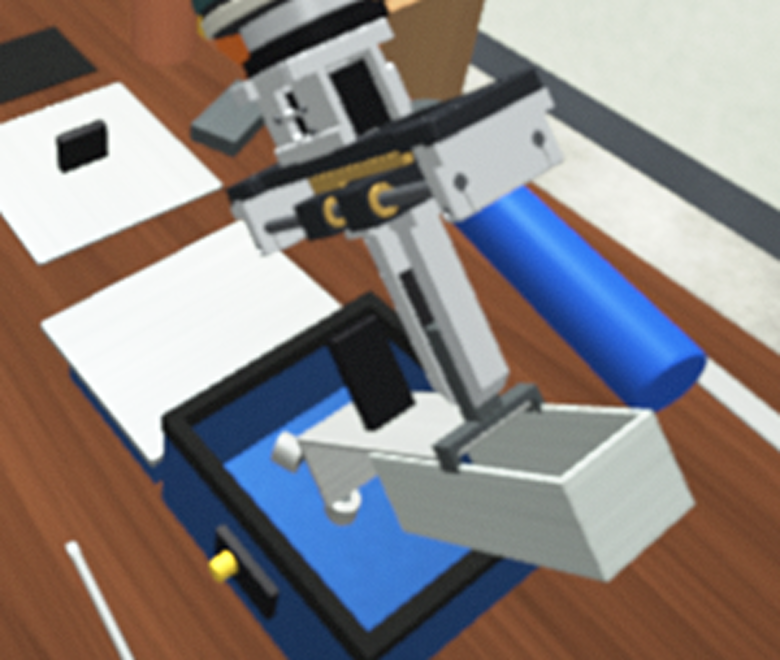

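Run:
```python
from h import *
p=tc+.04*dT
gj([*p,.222],T(54)); robot.pause(.8); st()
gj([*p,.23],T(35));gj([*p,.24],T(12))
gj([*p,.27],T(0)); robot.pause(.3); st()
snap('side','n_side3',(200,130,500,384),2.6)
gj([.60,.10,.27],Rz(-np.pi/2+YAW-np.pi/4))
gj([.585,.2,.27],RX)
snap('top','n_top',(230,140,430,290),4);st('qpos')
snap('side','n_side4')
```

```text
{'time': np.float64(70.8917), 'ee_pos': array([ 0.5748, -0.3045,  0.222 ]), 'force': array([ 0.1047, -0.4195, -5.7759]), 'opening': np.float64(0.0119)}
{'time': np.float64(72.725), 'ee_pos': array([ 0.5751, -0.3031,  0.2691]), 'force': array([-0.5049,  0.3629, -4.6734]), 'opening': np.float64(0.0118)}
{'time': np.float64(74.9417), 'ee_pos': array([0.5855, 0.1983, 0.27  ]), 'force': array([-0.0522, -0.7238, -4.5922]), 'opening': np.float64(0.0118), 'qpos': array([-0.6857,  0.3878,  0.4113,  1.5904, -0.1624,  1.1975, -0.2144])}
```

View pics/n_side3.png

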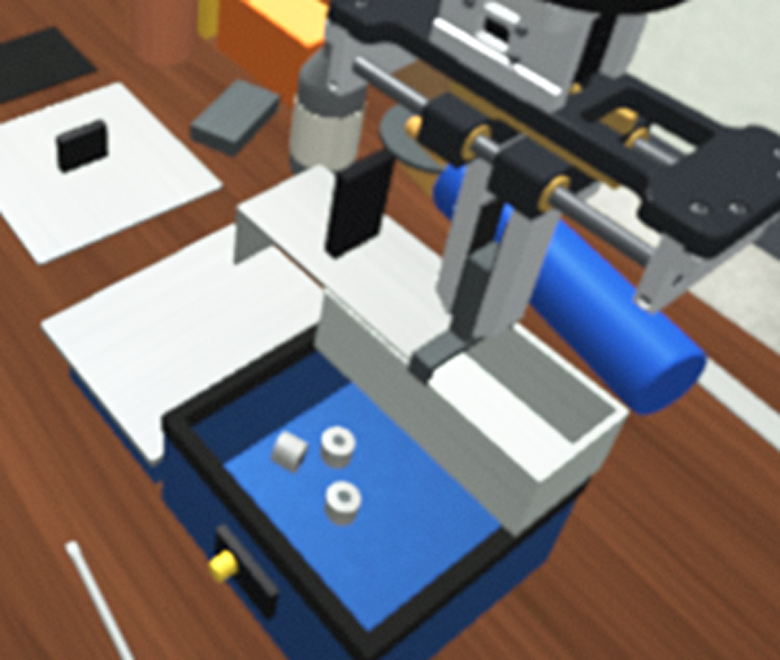

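View pics/n_top.png

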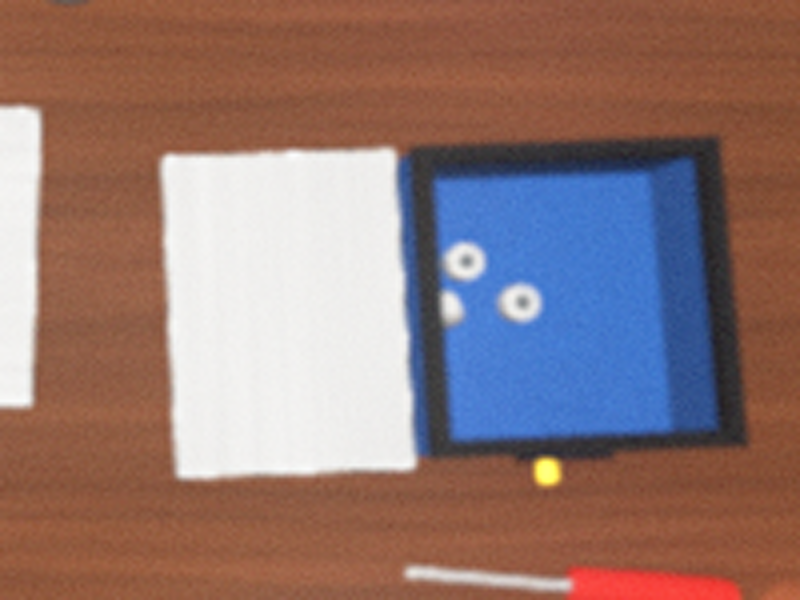

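View pics/n_side4.png

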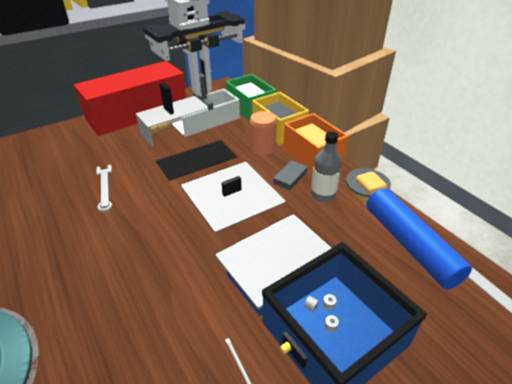

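Run:
```python
from h import *
y=-.030; R=Rz(-np.pi/2+y); p=np.array([.603,.327]); d=np.array([np.cos(y),np.sin(y)])
gj([*p,.20],R)
robot.move_linear([*p,.095],.15,frame=R)
r=robot.move_linear([*p,.085],.03,threshold=4); robot.pause(.2); print(r); st()
robot.gripper_to(.045)
e=robot.get_state()['ee_pos'][:2]; print(e)
robot.move_linear([*p,.20],.2)
R=Rz(y); t=p-.078*d
gj([*t,.17],R)
robot.gripper_to(.06)
robot.move_linear([*t,.090],.12,frame=R)
robot.gripper_to(.03); st()
t2=t+.0665*d
robot.move_linear([*t2,.090],.06); robot.pause(.2); st()
robot.gripper_to(.06)
robot.move_linear([*t2,.18],.2)
gj([.56,.325,.33],R)
snap('wrist','o_w',(60,100,310,260),3); st()
import pickle; pickle.dump(cam('wrist'),open('o.pkl','wb'))
snap('side','o_side',(130,80,330,260),3.5)
snap('top','o_top',(90,150,260,290),4.5)
```

```text
True
{'time': np.float64(77.0167), 'ee_pos': array([0.6036, 0.3273, 0.0868]), 'force': array([1.5099, 0.656 , 5.873 ]), 'opening': np.float64(0.0118)}
[0.60282108 0.3269215 ]
{'time': np.float64(81.5083), 'ee_pos': array([0.5252, 0.3294, 0.0903]), 'force': array([-0.7603, -1.3646,  4.183 ]), 'opening': np.float64(0.0336)}
{'time': np.float64(82.9667), 'ee_pos': array([0.5908, 0.3275, 0.0903]), 'force': array([-6.8287, -1.9645, 11.7159]), 'opening': np.float64(0.0337)}
{'time': np.float64(84.8833), 'ee_pos': array([0.5597, 0.3247, 0.3284]), 'force': array([-0.3818, -0.0038, -0.7222]), 'opening': np.float64(0.0599)}
```

View pics/o_w.png

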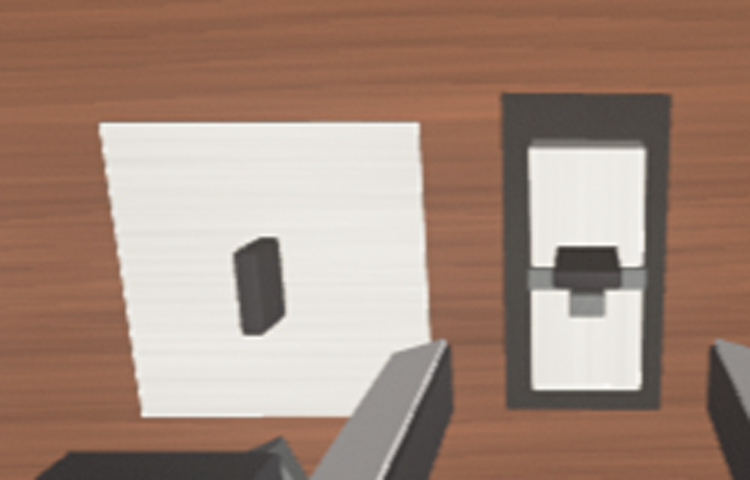

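View pics/o_side.png

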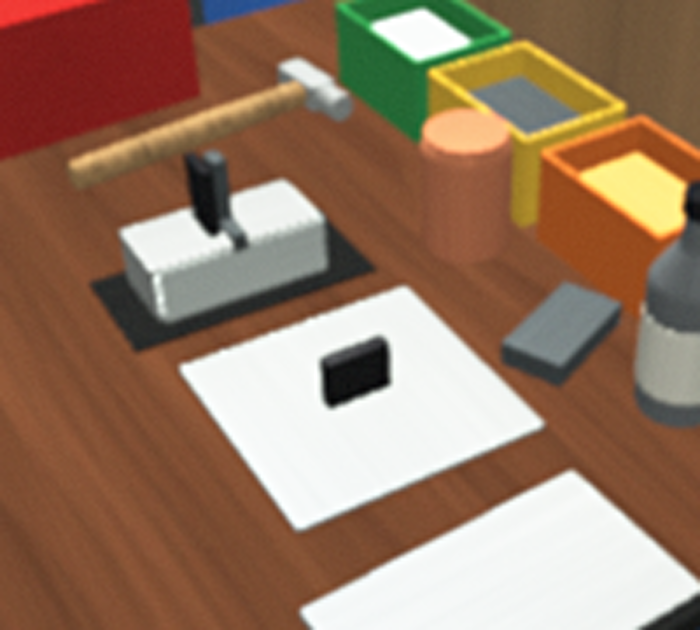

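View pics/o_top.png

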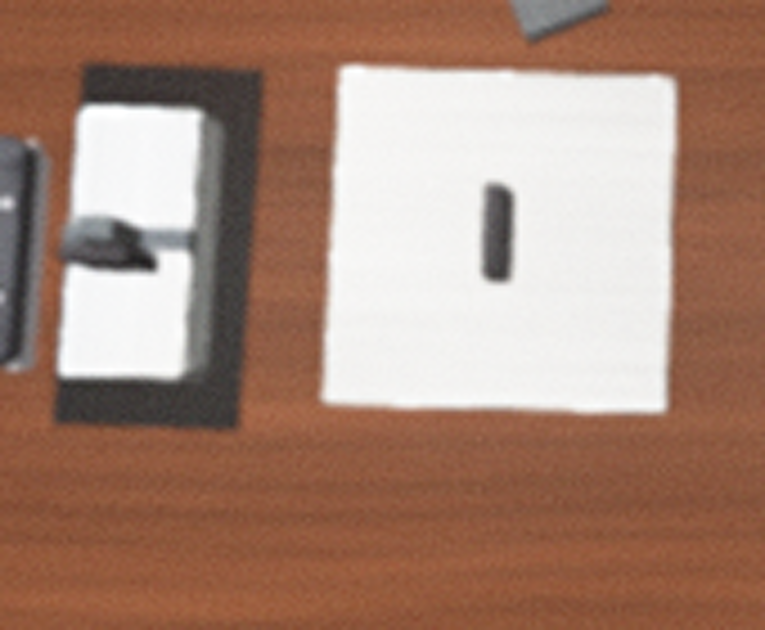

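Run:
```python
from h import *
y=-.030; R=Rz(-np.pi/2+y); p=np.array([.6035,.327]); d=np.array([np.cos(y),np.sin(y)])
t=p-.006*d
gj([*t,.18],R)
robot.move_linear([*t,.090],.15,frame=R)
robot.gripper_to(.01); robot.pause(.1); st()
robot.gripper_to(.06)
robot.move_linear([*t,.20],.25)
snap('wrist','p_w0',(130,100,380,260),3)
P=np.array([back('top',(90+a/4.5-.4,150+b/4.5-.4),.014) for a,b in [(342,66),(677,75),(667,411),(323,403)]])
print(np.round(P,4)); c=P.mean(0)[:2]; e=P[0]-P[3]+P[1]-P[2]; yc=np.arctan2(e[1],e[0]); e2=P[0]-P[1]+P[3]-P[2]; yc2=np.arctan2(-e2[0],e2[1]); print(c,yc,yc2)
robot.gripper_to(.094)
gj([c[0]-.04,c[1],.30],Rz(0))
snap('wrist','p_w',(150,80,360,250),3.7); st()
import pickle; pickle.dump(cam('wrist'),open('p.pkl','wb'))
gj([.5735-.04,-.2645,.382],Rz(0))
snap('wrist','p_t',(150,80,360,250),3.7); st()
pickle.dump(cam('wrist'),open('pt.pkl','wb'))
```

```text
{'time': np.float64(87.8167), 'ee_pos': array([0.5977, 0.3272, 0.0902]), 'force': array([ 1.2019, -0.1685,  3.251 ]), 'opening': np.float64(0.0237)}
[[0.7035 0.2259 0.014 ]
 [0.6991 0.0412 0.014 ]
 [0.514  0.0465 0.014 ]
 [0.5188 0.2313 0.014 ]]
[0.60884135 0.13623243] -0.028790384879517763 -0.024856082557330548
{'time': np.float64(91.5417), 'ee_pos': array([0.5688, 0.1366, 0.2997]), 'force': array([0.251 , 0.0183, 0.0931]), 'opening': np.float64(0.0939)}
{'time': np.float64(93.1083), 'ee_pos': array([ 0.5341, -0.2631,  0.3816]), 'force': array([-0.0237,  0.2133,  1.1305]), 'opening': np.float64(0.0939)}
```

View pics/p_w.png

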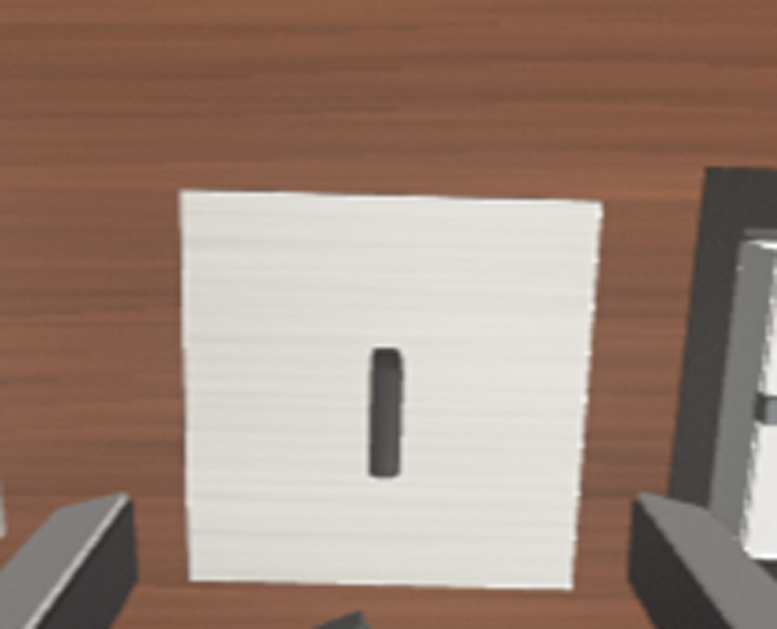

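View pics/p_t.png

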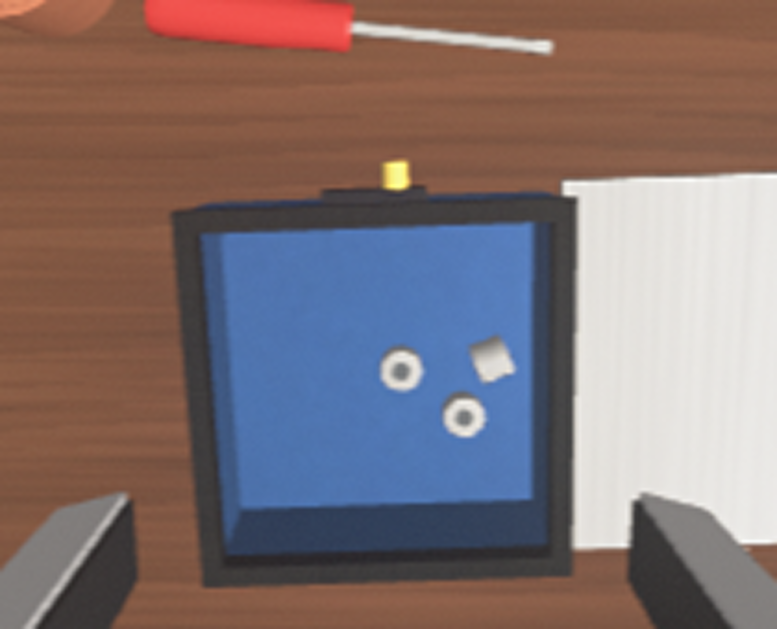

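View pics/p_w0.png

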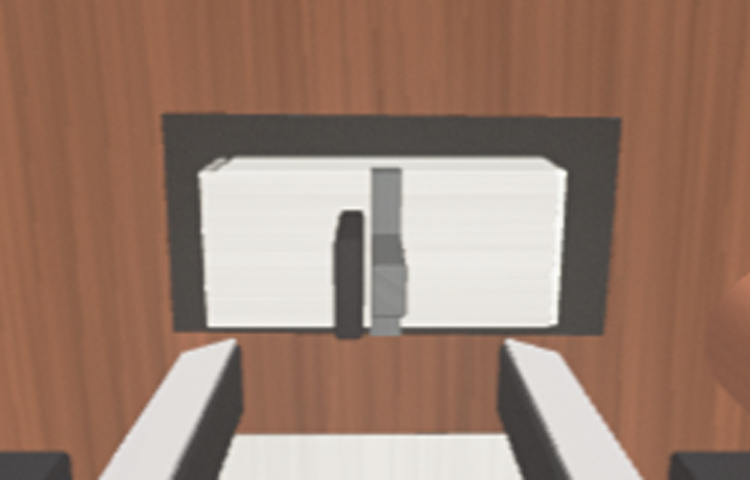

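Run:
```python
from h import *
import pickle
def ana(pts,z,pk):
    c=pickle.load(open(pk,'rb'))
    P=np.array([back('wrist',(150+a/3.7-.36,80+b/3.7-.36),z,c) for a,b in pts])
    ctr=P.mean(0)[:2]
    e=P[3]-P[0]+P[2]-P[1]; f=P[1]-P[0]+P[2]-P[3]
    print(np.round(P,4),ctr,np.arctan2(e[1],e[0]),np.arctan2(-f[0],f[1]),[np.linalg.norm(P[i]-P[i-1]).round(4) for i in range(4)])
ana([(180,191),(602,202),(572,590),(190,580)],.014,'p.pkl')
ana([(371,370),(402,370),(399,477),(371,477)],.054,'p.pkl')
ana([(173,213),(577,199),(570,575),(205,586)],.096,'pt.pkl')
ana([(202,235),(552,222),(547,545),(226,556)],.096,'pt.pkl')
P=np.array([back('top',(230+a/4-.37,140+b/4-.37),.096) for a,b in [(411,149),(718,138),(745,443),(428,456)]]);print('top tank',P.mean(0))
```

```text
[[0.5155 0.0496 0.014 ]
 [0.5201 0.2331 0.014 ]
 [0.7033 0.2288 0.014 ]
 [0.6981 0.0453 0.014 ]] [0.60924249 0.13917905] -0.023773181287869694 -0.026872280152364328 [np.float64(0.1827), np.float64(0.1835), np.float64(0.1832), np.float64(0.1836)]
[[0.5861 0.1327 0.054 ]
 [0.5861 0.1456 0.054 ]
 [0.6327 0.1445 0.054 ]
 [0.6327 0.1326 0.054 ]] [0.60940022 0.13886306] -0.01233682871733484 4.80657265879906e-05 [np.float64(0.0465), np.float64(0.0128), np.float64(0.0465), np.float64(0.0119)]
[[ 0.4904 -0.3536  0.096 ]
 [ 0.484  -0.1776  0.096 ]
 [ 0.6606 -0.1719  0.096 ]
 [ 0.6667 -0.347   0.096 ]] [ 0.57542079 -0.26252865] 0.03484237311248766 0.035512611860298755 [np.float64(0.1764), np.float64(0.1761), np.float64(0.1767), np.float64(0.1752)]
[[ 0.4999 -0.3414  0.096 ]
 [ 0.4939 -0.188   0.096 ]
 [ 0.6453 -0.1836  0.096 ]
 [ 0.6512 -0.3363  0.096 ]] [ 0.57253925 -0.26233787] 0.031184782334087443 0.03892479083085215 [np.float64(0.1514), np.float64(0.1534), np.float64(0.1514), np.float64(0.1529)]
top tank [ 0.57463393 -0.26211427  0.096     ]
```

Run:
```python
from h import *
R=Rz(-.025); c=np.array([.609,.138])
robot.gripper_to(.05)
gj([*c,.16],R)
robot.move_linear([*c,.037],.12,frame=R)
robot.gripper_to(.004); st()
robot.move_linear([*c,.14],.1); robot.pause(.2); st()
snap('side','q_side0',(130,80,330,260),3.5)
R2=Rz(.035); t=np.array([.575,-.2623])
robot.move_linear([*c,.24],.2)
robot.move_linear([*t,.24],.2,frame=R2)
robot.move_linear([*t,.150],.12)
robot.pause(.2); st('qpos')
snap('side','q_side',(200,130,500,384),2.6)
snap('wrist','q_w')
```

```text
{'time': np.float64(97.4583), 'ee_pos': array([0.609 , 0.138 , 0.0371]), 'force': array([-0.4527,  0.0878,  1.9339]), 'opening': np.float64(0.0138)}
{'time': np.float64(98.8417), 'ee_pos': array([0.6088, 0.1379, 0.1395]), 'force': array([ 0.3011, -0.3642, -3.2594]), 'opening': np.float64(0.014)}
{'time': np.float64(102.8), 'ee_pos': array([ 0.5753, -0.2624,  0.1507]), 'force': array([-0.6985,  0.4724, -2.607 ]), 'opening': np.float64(0.0142), 'qpos': array([ 0.2103,  0.5119,  0.2292,  1.6685, -0.1349,  0.9757,  2.0925])}
```

View pics/q_side.png

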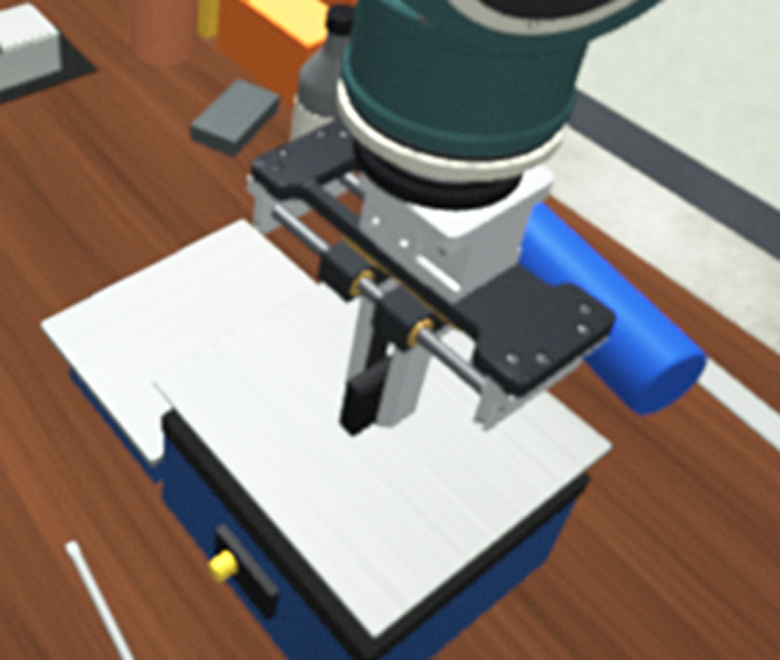

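View pics/q_w.png

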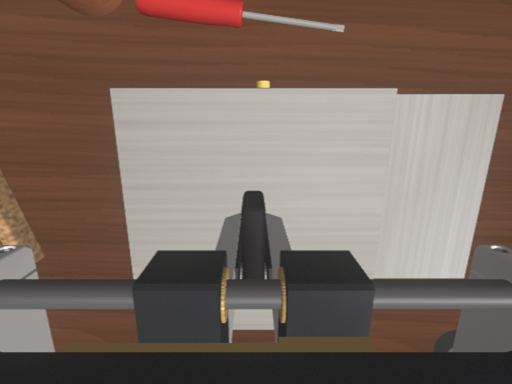

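Run:
```python
from h import *
t=robot.get_state()['ee_pos'][:2]; t=np.array([.575,-.2623])
robot.move_linear([*t,.137],.1)
r=robot.move_linear([*t,.118],.03,threshold=5); st()
if r and robot.get_state()['ee_pos'][2]<.126:
    print('seated?')
snap('side','r_side',(200,130,500,384),2.6)
```

```text
{'time': np.float64(103.7), 'ee_pos': array([ 0.5748, -0.2622,  0.1211]), 'force': array([ 0.5487, -0.5264, -1.2939]), 'opening': np.float64(0.0139)}
seated?
```

View pics/r_side.png

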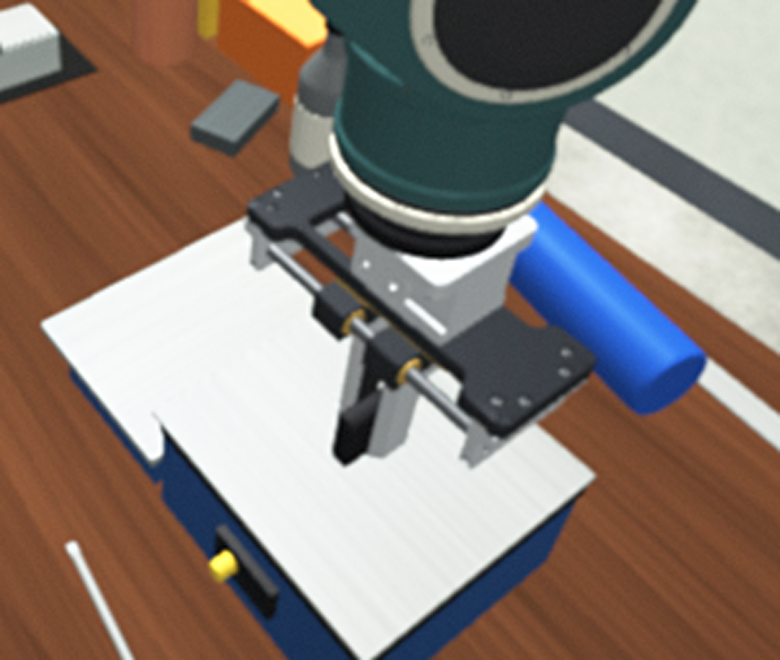

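Run:
```python
from h import *
t=np.array([.575,-.2623])
st()
r=robot.move_linear([*t,.108],.015,threshold=32); print(r); st()
robot.pause(.3); st()
robot.gripper_to(.04); st()
robot.move_linear([*t,.20],.15)
# press fin top with closed fingers: fin top at ~0.135
robot.gripper_to(.0)
robot.move_linear([*t,.165],.1)
r=robot.move_linear([*t,.146],.02,threshold=30); print(r); st()
robot.pause(.2); st()
robot.move_linear([*t,.25],.2)
gj([.5735-.04,-.2645,.382],Rz(0))
snap('wrist','s_t',(150,80,360,250),3.7); st()
snap('side','s_side',(200,170,440,384),3)
```

```text
{'time': np.float64(103.75), 'ee_pos': array([ 0.5746, -0.2621,  0.1212]), 'force': array([ 0.2745, -0.7441, -1.5477]), 'opening': np.float64(0.0139)}
True
{'time': np.float64(104.225), 'ee_pos': array([ 0.5747, -0.2621,  0.1178]), 'force': array([-3.2754,  2.9392,  9.382 ]), 'opening': np.float64(0.0136)}
{'time': np.float64(104.525), 'ee_pos': array([ 0.5747, -0.2621,  0.1178]), 'force': array([-4.0548,  2.6922, 10.1545]), 'opening': np.float64(0.014)}
{'time': np.float64(105.1333), 'ee_pos': array([ 0.5746, -0.262 ,  0.1171]), 'force': array([ 1.0076,  0.2515, -0.1158]), 'opening': np.float64(0.04)}
True
{'time': np.float64(107.7083), 'ee_pos': array([ 0.5752, -0.2624,  0.1542]), 'force': array([-4.2591,  1.4509, 10.8086]), 'opening': np.float64(0.0003)}
{'time': np.float64(107.9083), 'ee_pos': array([ 0.5752, -0.2624,  0.1542]), 'force': array([-4.9113,  1.7386, 13.0878]), 'opening': np.float64(0.0003)}
{'time': np.float64(109.2), 'ee_pos': array([ 0.5334, -0.2641,  0.3804]), 'force': array([0.1448, 0.3638, 0.0992]), 'opening': np.float64(0.0006)}
```

View pics/s_side.png

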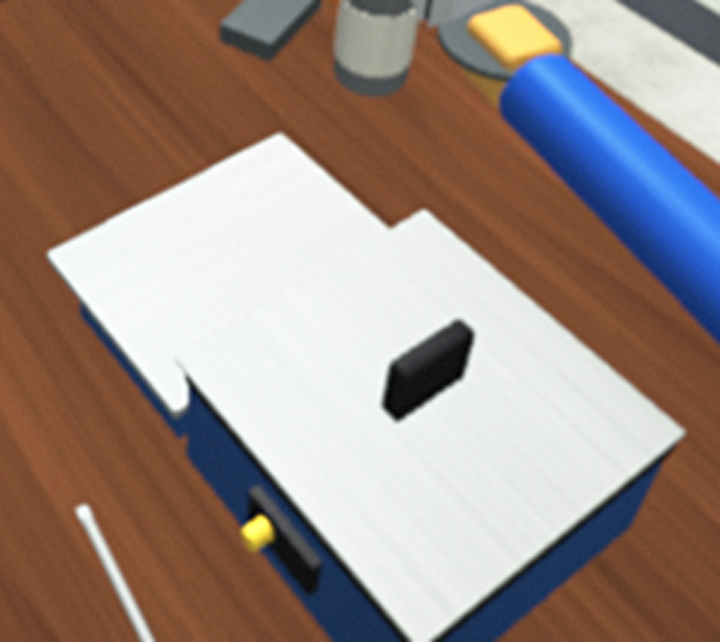

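View pics/s_t.png

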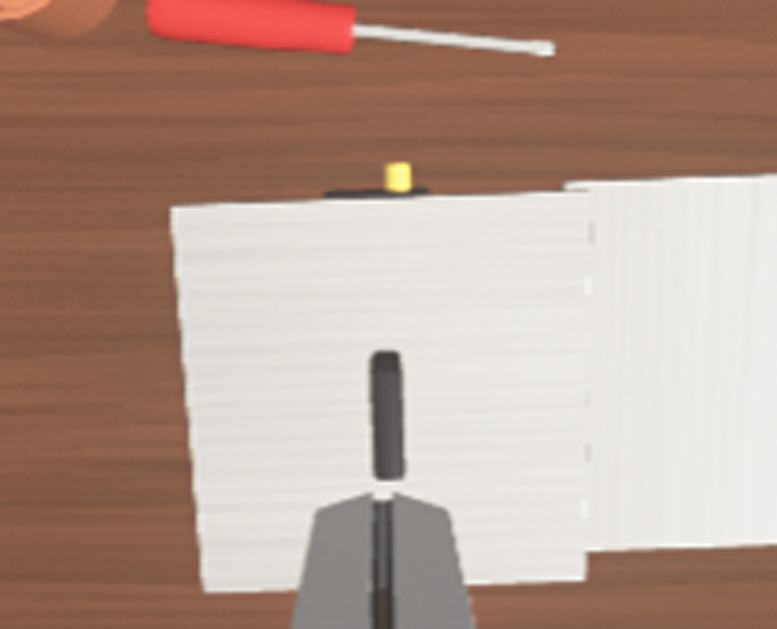

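Run:
```python
from h import *
t=np.array([.575,-.2623])
R=Rz(.035)
gj([*t,.18],R)
robot.move_linear([*t,.158],.08,frame=R)
r=robot.move_linear([*t,.150],.01,threshold=45); print(r); st()
robot.pause(.4); st()
s=robot.get_state()['ee_pos'][2]
for z in (.149,.147,.145):
    r=robot.move_linear([*t,z],.01,threshold=50); robot.pause(.3); st()
    if abs(robot.get_state()['force'][2])>45: break
robot.move_linear([*t,.25],.2)
robot.gripper_to(.05)
gj([.35,.0,.40],Rz(0)) if robot.ik([.35,.0,.40],Rz(0)) is not None else None
st()
snap('side','u_side',None,1.5); snap('top','u_top',None,1.5)
```

```text
True
{'time': np.float64(111.15), 'ee_pos': array([ 0.5753, -0.2624,  0.1542]), 'force': array([-5.1082,  1.7655, 12.5975]), 'opening': np.float64(0.0001)}
{'time': np.float64(111.55), 'ee_pos': array([ 0.5753, -0.2624,  0.1541]), 'force': array([-4.5882,  2.561 , 13.7157]), 'opening': np.float64(0.0004)}
{'time': np.float64(112.225), 'ee_pos': array([ 0.5754, -0.2624,  0.1541]), 'force': array([-6.9378,  2.8398, 16.6466]), 'opening': np.float64(0.0001)}
{'time': np.float64(112.95), 'ee_pos': array([ 0.5753, -0.2625,  0.1541]), 'force': array([-7.8189,  5.1826, 18.6329]), 'opening': np.float64(0.0004)}
{'time': np.float64(113.7167), 'ee_pos': array([ 0.5753, -0.2625,  0.1541]), 'force': array([-9.1174,  4.3246, 17.8004]), 'opening': np.float64(0.0009)}
{'time': np.float64(116.6583), 'ee_pos': array([ 0.3505, -0.0004,  0.3997]), 'force': array([ 0.1031, -0.4155, -0.4121]), 'opening': np.float64(0.0501)}
```

View pics/u_side.png

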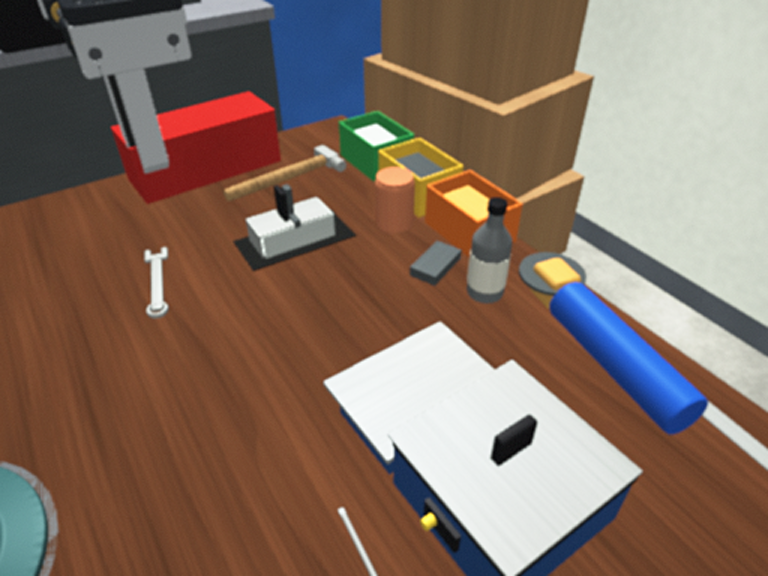

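View pics/u_top.png

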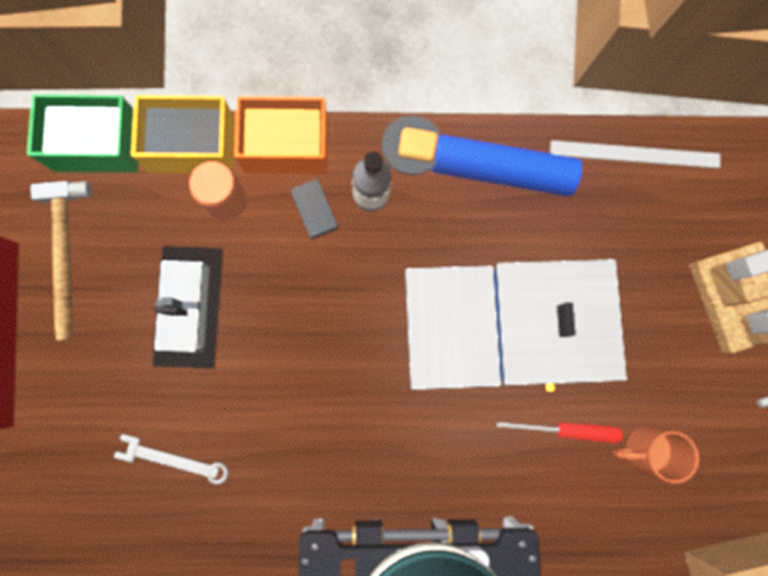

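```bash
python3 -c "
from rig import robot
robot.pause(.3); print(robot.sign_off())"
```

```text
the job is handed in; nothing more can be done
None
```

I carried out every step in the order asked and handed the job in at about 117 s of robot time; no verdict is reported, so what follows is from my own checks.

- **Spacers:** three were on the bench, and all three went into the scoop. After tipping at the tank, the side and wrist pictures showed all three on the tank floor and the scoop empty.
- **Scoop:** it was carried to the drain shelf with the fingers pinching tab and post together. It now stands upright on its mat. I closed the lid and pinched it shut against the post, and the gripper read about 24 mm, which is the fully shut width.
- **Cover:** it had been knocked a few centimetres aside partway through, so I measured it again before picking it up. It sits with its plug inside the seal.
- **Seal:** the handle top stopped at about 135 mm above the bench. It went no lower when I pressed harder, up to about 18 N, while the seal resists with about 10 N. That matches the seal fully squeezed.
- **Oil bottle:** still standing in the last pictures.

**Where readings disagreed:** the wrist and top cameras differed by up to about 7 mm sideways in early views. I went by close-up views and by how objects centred in the grip, and no placing failed because of it. Opening the lid on the mat also dragged the scoop about 3 mm.

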